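Tighten a four-screw block press evenly

TASK

Close the block press so that its platen seats flat on the work: first run all four hand screws down clockwise until each just bites lightly on the platen, then tighten them crosswise, one diagonal pair before the other pair, each about an eighth of a turn past that first light bite. Go by feel, keep the platen level all the while, do not crush the work by over-tightening a screw, and leave the jar, the tin and the ink roller where they are.

Things in the scene. Friction and masses are not known exactly. Their poses are not given: they have to be found in the camera images.
- press: Brown wooden base board of the press, 220 x 170 x 18 mm on 6 mm feet, fixed to the table. Origin under its centre on the tabletop, x along the 220 mm side, z up. The four hand screws stand at x = +-75, y = +-55 mm: a (+,+), b (+,-), c (-,-), d (-,+); diagonal pairs are a with c, b with d. A loose 112 x 78 x 23 mm wood-and-lino block lies between board and platen.
- platen: Loose aluminium plate 190 x 150 x 10 mm (about 0.8 kg) resting level on the block, the four screws passing through 13 mm holes near its corners. Origin at the centre of its underside, about 47 mm above the table; z up. It overhangs the block: a screw driven past about 12 N while the others are slack rocks it.
- grip_a (a point): Point on the axis of hand screw a (+x +y corner of the press), at mid-height of its dark steel T-bar: 44 mm long, 10 mm thick, 24 mm high, on a neck 13 mm thick and 14 mm high (stands a 60 N grip). x lies along the bar, z up; any yaw. Turned clockwise from above the screw sinks 12 mm a turn. It starts 0.8 to 2.6 mm clear of the platen, so touches after 0.4 to 1.35 rad.
- grip_b (a point): Point on the axis of hand screw b (+x -y corner of the press), at mid-height of its dark steel T-bar: 44 mm long, 10 mm thick, 24 mm high, on a neck 13 mm thick and 14 mm high (stands a 60 N grip). x lies along the bar, z up; any yaw. Turned clockwise from above the screw sinks 12 mm a turn. It starts 0.8 to 2.6 mm clear of the platen, so touches after 0.4 to 1.35 rad.
- grip_c (a point): Point on the axis of hand screw c (-x -y corner of the press), at mid-height of its dark steel T-bar: 44 mm long, 10 mm thick, 24 mm high, on a neck 13 mm thick and 14 mm high (stands a 60 N grip). x lies along the bar, z up; any yaw. Turned clockwise from above the screw sinks 12 mm a turn. It starts 0.8 to 2.6 mm clear of the platen, so touches after 0.4 to 1.35 rad.
- grip_d (a point): Point on the axis of hand screw d (-x +y corner of the press), at mid-height of its dark steel T-bar: 44 mm long, 10 mm thick, 24 mm high, on a neck 13 mm thick and 14 mm high (stands a 60 N grip). x lies along the bar, z up; any yaw. Turned clockwise from above the screw sinks 12 mm a turn. It starts 0.8 to 2.6 mm clear of the platen, so touches after 0.4 to 1.35 rad.
- washer_a: Stack of steel spring washers, 32 mm across, under the neck of screw a, turning and sinking with it; it is what bears on the platen. Origin at the centre of its underside, 32 mm below grip_a; z up. The same holds for all four: run free, a screw takes 0.04 N m to turn; once it bears, each newton adds 0.01 N m while turning (15 % either way).
- washer_b: Stack of steel spring washers, 32 mm across, under the neck of screw b, turning and sinking with it; it is what bears on the platen. Origin at the centre of its underside, 32 mm below grip_b; z up. After touching, a screw's load grows 15 to 30 N per rad. A light bite is 3 to 10 N, an eighth of a turn more gives 20 to 35 N, over 50 N crushes.
- washer_c: Stack of steel spring washers, 32 mm across, under the neck of screw c, turning and sinking with it; it is what bears on the platen. Origin at the centre of its underside, 32 mm below grip_c; z up. Stopped and held, a screw shows less torque than while turning: 0.04 N m free, 0.075 to 0.1 N m at a bite of 5 to 8 N, after small steps of 0.15 rad.
- washer_d: Stack of steel spring washers, 32 mm across, under the neck of screw d, turning and sinking with it; it is what bears on the platen. Origin at the centre of its underside, 32 mm below grip_d; z up. No screw backs off when let go. Tightening a screw loads the opposite one a little and eases its two neighbours.
- ink_jar: Bystander: closed green glass jar with white cap, 60 mm across, 85 mm high, beside the press. Origin under its centre.
- ink_tin: Bystander: flat round steel tin, 76 mm across, 40 mm high, beside the press. Origin under its centre.
- brayer: Bystander: ink roller (rubber roll 38 mm across, 85 mm long, wire fork, wooden handle), lying beyond the far side of the press, 40 mm high. Origin on the table under the middle of the roll; the handle runs to its -x.
Not all that is in view belongs to the job. There is more than one size of the platen; the job needs the largest.

How it is judged:
By the outcome, as a careful person would: the job done as asked, in the order asked, and still so for the second after the job is handed in, with the robot touching nothing.
It also fails if it takes over 72 s, if anything falls off the work surface, if the arm or the gripper's body presses on something with over 40 N, if the wrist force passes 120 N, or if a joint passes its speed limit or range.

ROBOT

A 7-joint arm with a two-finger parallel gripper is mounted at the origin on the work surface. World frame = base frame: x ahead of the robot, y to its left, z up, the work surface at z = 0. Lengths are in m, angles in rad, forces in N, time in s.
With the tool pointing down it reaches from about 0.4 to 0.925 m from the base axis. Payload 4.1 kg.
Tool frame: the origin (TCP) lies at the very end of the fingers, on their centre line; the grasp point (between the pads) lies 19 mm behind it; z points along the fingers, y is the direction in which the jaws open and shut (so a half turn about z gives the same grasp; the last joint's range is limited). The gripper opens to 85 mm and grips with 20 to 120 N. Pads are 22 mm wide; open, the fingers measure 114 mm over their backs; the gripper's body (76 mm by 85 mm) begins 54 mm behind the grasp point. The pads swing forward as they close: fully open they stand 13 mm farther back than shut.
Start: joints at [1.118, 0.398, 0.045, 1.537, -0.019, 1.207, -0.051], TCP at [0.225, -0.61, 0.231] pointing down, gripper open.
Joint ranges: [-2.82, 2.82], [-0.49, 2.23], [-1.37, 1.46], [0, 2.46], [-1.36, 4.5], [0.23, 2], [-2.94, 2.94]. Speed limits (rad/s): [2.57, 2.57, 3.14, 3.14, 3.14, 3.14, 3.14].

INTERFACE

Orientations are given as a unit quaternion [x, y, z, w].
In Python, from plant import telemetry, cams, order gives the robot as it stands.
- The arm moves only by the shell command python3 -m crank 'ROWS' [FORCE]. ROWS is a JSON object of lists of equal length, an entry for each row: "dp": the shift along the tool's x, y, z in cm, a list of three; "rotation": the turn, a rotation vector about the tool's x, y, z in rad, a list of three; "claw": the closure, from 0 (fully open) to 1 (shut). A call has 1 to 20 rows; each row shifts and turns the pose as measured when the row begins, along the tool's axes as they then stand; what a row does not reach is not made up. A row lasts 1/10 s, in which the tool goes at most 50 mm and 8.59 degrees, less where a joint would pass 70% of its speed; a pose out of reach is approached as far as the arm can. A call is refused whole if a number of a shift passes 5 or a number of a turn 0.15, either way. A call with a gripper value outside its range is refused whole. The fingers move at their own pace and stop on an object; FORCE is the grip in N (left out, the last holds). Time passes only in rows, so rows that do not move let the fingers close. It gives the time, the measured TCP pose, the force and the opening at its end, in the units of the state.
- telemetry.observe(): the state, without advancing time (a new reading comes with each control period).
- cams.capture(name): name is "side" or "top"; returns (picture, depth): 384x512x3 uint8, blue, green, red; 384x512 float32, m along the optical axis (not along the pixel's ray), 0 where there is no reading.
- cams.get_calibration(name): a dict with "mtx" (3x3 intrinsics, pixels), "world_from_camera" (4x4, takes a point from camera to world coordinates). Camera axes: x right, y down, z forward; pixel columns grow to the right and rows downward; lengths in m; the calibration is good to about 2 mm. A picture is of the moment at which its call begins. get_calibration takes no time and is no camera call.
- order.hand_in(): hands the job in, once; it reports no verdict.
The state is a dict: "time_s": time; "joints": joint angles; "joint_velocities": joint speeds; "tau": joint torques, N m; "ee_pos": TCP position; "tcp_rot": TCP orientation; "ft_force": force on the tool from outside, world axes, zero at the start; "moment": the same for the moment, N m; "grip_width": opening from 0.0 (shut) to 1.0 (fully open).
Only numpy, scipy, OpenCV 4.12 (cv2) and the standard library are available. Lean on these libraries where they do the work, as an engineer would, in place of code of your own. Each camera call takes 0.05 s, during which the arm holds its last target.

## Working session

There is one attempt and no reset: what is moved stays moved. The work goes in short steps, Python scripts to look and compute and a shell command to move; the robot and the scene stay as the last step left them, time stands still between calls to the robot, and variables do not carry over. Pictures are saved under pics/ and viewed, and the job is handed in when it is done.

```bash
ls; mkdir -p pics
python3 - <<'E'
from plant import telemetry,cams
import cv2,numpy as np
s=telemetry.observe();print(s)
for n in("top","side"):
    c=cams.get_calibration(n);print(n,c)
    im,d=cams.capture(n);cv2.imwrite(f"pics/{n}0.png",im);np.save(f"{n}0.npy",d)
E
```

```text
pics
{'time_s': 0.0, 'joints': array([ 1.11799854,  0.39920771,  0.0450251 ,  1.53785895, -0.01870078,
        1.20689615, -0.05070116]), 'joint_velocities': array([-0.00194126,  0.00191229,  0.00168214, -0.00022398,  0.0007336 ,
       -0.00011933,  0.00016739]), 'tau': array([-1.18232791e-03, -4.75129759e+01,  1.36384897e+00, -2.54228801e+01,
        1.15427162e-02,  9.46969172e-03, -1.94312342e-06]), 'ee_pos': array([ 0.22501089, -0.60914668,  0.23026249]), 'tcp_rot': array([ 9.84383203e-01,  1.76036246e-01, -2.35806908e-04, -9.45430127e-04]), 'ft_force': array([0.22385207, 0.26543387, 0.12985908]), 'moment': array([0.00687909, 0.04033671, 0.01363937]), 'grip_width': 1.0022820992320063}
top {'mtx': array([[385.65073171,   0.        , 264.12358549],
       [  0.        , 385.65073171, 198.88254616],
       [  0.        ,   0.        ,   1.        ]]), 'world_from_camera': array([[-0.01425793, -0.99925888,  0.03575468,  0.50746471],
       [-0.99964515,  0.01344053, -0.02299836,  0.058751  ],
       [ 0.02250076, -0.0360699 , -0.99909593,  0.90058764],
       [ 0.        ,  0.        ,  0.        ,  1.        ]])}
side {'mtx': array([[405.96437606,   0.        , 259.57596886],
       [  0.        , 405.96437606, 188.39290182],
       [  0.        ,   0.        ,   1.        ]]), 'world_from_camera': array([[-0.96118595, -0.19731834,  0.19283944,  0.38643963],
       [-0.27548158,  0.72491463, -0.63135463,  0.59522213],
       [-0.01521428, -0.65997291, -0.75113533,  0.69614146],
       [ 0.        ,  0.        ,  0.        ,  1.        ]])}
```

View pics/top0.png

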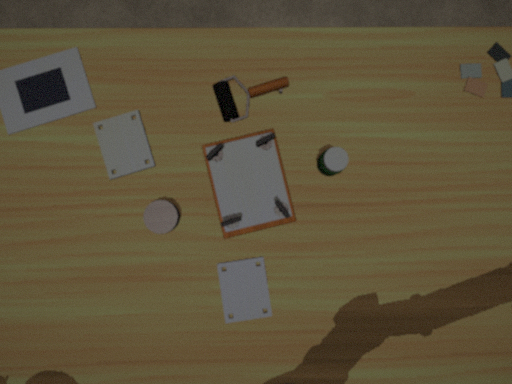

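View pics/side0.png

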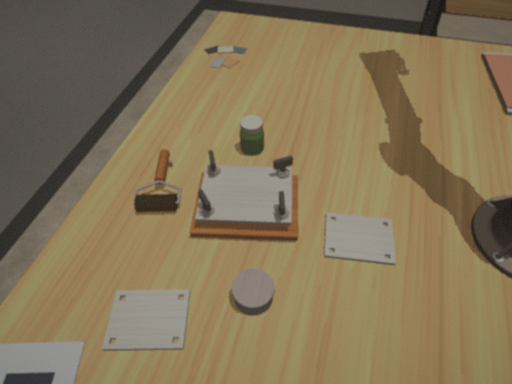

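The top view shows the press centred around pixel (249,183). Its T-bars are at about (215,152), (265,140), (231,219) and (282,207), and the tin is at (161,217), the jar at (333,160) and the brayer at (230,100). Next I'll segment the bars.

```bash
cat > h.py <<'E'
import numpy as np,cv2
from plant import telemetry,cams
def ray(n,uv,z):
    c=cams.get_calibration(n);K=c["mtx"];T=c["world_from_camera"]
    d=T[:3,:3]@np.linalg.solve(K,[uv[0],uv[1],1.]);o=T[:3,3]
    return o+d*(z-o[2])/d[2]
def proj(n,p):
    c=cams.get_calibration(n);T=np.linalg.inv(c["world_from_camera"]);q=c["mtx"]@(T[:3,:3]@p+T[:3,3]);return q[:2]/q[2]
def cloud(n,d):
    c=cams.get_calibration(n);v,u=np.mgrid[:384,:512]
    P=np.stack([u,v,np.ones_like(u)],-1)@np.linalg.inv(c["mtx"]).T*d[...,None]
    return P@c["world_from_camera"][:3,:3].T+c["world_from_camera"][:3,3]
E
python3 - <<'E'
from h import *
for n in("top","side"):
    im=cv2.imread(f"pics/{n}0.png");d=np.load(f"{n}0.npy");P=cloud(n,d)
    sub=(slice(120,245),slice(195,305)) if n=="top" else (slice(140,245),slice(185,305))
    cv2.imwrite(f"pics/{n}0c.png",cv2.resize(im[sub],None,fx=5,fy=5,interpolation=cv2.INTER_CUBIC))
    g=im.max(2);m=np.zeros_like(g);m[sub]=((g[sub]<90)&(P[sub][...,2]>0.07)).astype(np.uint8)
    print(n,"valid",(d[sub]>0).mean())
    k,l,st,ce=cv2.connectedComponentsWithStats(m)
    for i in range(1,k):
        if st[i,4]<15: continue
        q=P[l==i];rect=cv2.minAreaRect((q[:,:2]*1000).astype(np.float32))
        print(ce[i].round(1),st[i,4],"z",np.percentile(q[:,2],[10,50,90]).round(3),"med",q.mean(0).round(4),"rect",np.round(rect[0],1),np.round(rect[1],1),round(rect[2],1))
im=cv2.imread("pics/top0.png")
hsv=cv2.cvtColor(im,cv2.COLOR_BGR2HSV);print(hsv[235,230],hsv[200,207],hsv[180,250],hsv[260,150])
E
```

```text
top valid 0.9972363636363636
[265.5 139.2] 132 z [0.089 0.103 0.105] med [0.6609 0.0356 0.0999] rect [661.9  35.5] [11.1 43.9] 26.1
[214.8 151.4] 137 z [0.085 0.102 0.105] med [0.6365 0.1417 0.0989] rect [636.8 141.8] [10.7 42.7] 45.3
[282.1 208.2] 116 z [0.092 0.103 0.105] med [0.5161 0.0039 0.1075] rect [519.3  20.7] [71.6 34.8] 81.4
[231.1 220.6] 107 z [0.101 0.104 0.107] med [0.4921 0.1089 0.1097] rect [498.6  95.3] [13.7 74.2] 23.2
side valid 0.9957936507936508
[211.9 161.7] 73 z [0.084 0.102 0.104] med [0.6568 0.0465 0.0973] rect [661.   40.2] [ 9.2 39.9] 30.0
[282.4 163.3] 179 z [0.079 0.093 0.102] med [0.5146 0.0079 0.0922] rect [514.5   6.2] [40.5  9. ] 37.1
[204.3 201.3] 136 z [0.084 0.1   0.103] med [0.634  0.1502 0.0957] rect [636.4 147. ] [10.  40.1] 43.6
[281.3 204.2] 109 z [0.085 0.101 0.104] med [0.4885 0.1237 0.1028] rect [438.2 343.7] [ 11.7 513.5] 12.9
[ 10 168  91] [ 18 137  99] [ 38   9 109] [ 27 102 103]
```

Run:
```python
import cv2,numpy as np
a=cv2.imread("pics/top0c.png");b=cv2.imread("pics/side0c.png");print(a.shape,b.shape)
```

```text
(625, 550, 3) (525, 600, 3)
```

Run:
```python
from h import *
C={}
for n in("top","side"):
    im=cv2.imread(f"pics/{n}0.png");d=np.load(f"{n}0.npy");P=cloud(n,d)
    sub=(slice(120,245),slice(195,305)) if n=="top" else (slice(140,245),slice(185,305))
    g=im.max(2);m=np.zeros_like(g);z=P[...,2];m[sub]=((g[sub]<100)&(z[sub]>(0.097))&(z[sub]<.110)).astype(np.uint8)
    k,l,st,ce=cv2.connectedComponentsWithStats(m)
    out=[]
    for i in range(1,k):
        if st[i,4]<12: continue
        v,u=np.nonzero(l==i)
        q=np.array([ray(n,(a,b),.1035)[:2] for a,b in zip(u,v)])*1000
        rect=cv2.minAreaRect(q.astype(np.float32))
        w,V=np.linalg.eigh(np.cov(q.T));ang=np.degrees(np.arctan2(V[1,1],V[0,1]))%180
        print(n,ce[i].round(1),st[i,4],"mean",q.mean(0).round(1),"rect",np.round(rect[0],1),np.round(rect[1],1),"axis",ang.round(1))
        out.append(np.array(rect[0]))
    out=np.array(out)
    # fit 150x110
    L=np.array([[75,55],[75,-55],[-75,-55],[-75,55]],float)
    best=None
    for t0 in (0.2,):
        R=lambda t:np.array([[np.cos(t),-np.sin(t)],[np.sin(t),np.cos(t)]])
        c=out.mean(0);M=L@R(t0).T+c
        o=np.array([out[np.argmin(np.hypot(*(out-mm).T))] for mm in M])
        H=(L.T@(o-c));t=np.arctan2(H[0,1]-H[1,0],H[0,0]+H[1,1])
        M=L@R(t).T+o.mean(0);print(n,"fit c",c.round(1),"yaw",np.degrees(t).round(2),"\n",M.round(1),"\nres",(o-M).round(1))
# board via orange mask, top cam
for n in("top","side"):
    im=cv2.imread(f"pics/{n}0.png")
    h=cv2.cvtColor(im,cv2.COLOR_BGR2HSV);m=((h[...,0]<14)&(h[...,1]>140)).astype(np.uint8)
    sub=np.zeros_like(m)
    if n=="top": sub[120:245,195:305]=1
    else: sub[150:245,185:305]=1
    m*=sub;v,u=np.nonzero(m)
    q=np.array([ray(n,(a,b),.024)[:2] for a,b in zip(u,v)])*1000
    print(n,"board",np.round(cv2.minAreaRect(q.astype(np.float32)),1) if 0 else cv2.minAreaRect(q.astype(np.float32)))
```

```text
top [265.4 138.5] 105 mean [661.6  35.9] rect [661.7  35.7] [10.3 43.9] axis 118.0
top [214.1 150.9] 103 mean [637.  142.5] rect [637.2 142.3] [ 8.8 42.6] axis 134.7
top [282.4 208.1] 101 mean [516.5   2.9] rect [516.2   2.9] [43. 10.] axis 36.5
top [231.  220.7] 99 mean [492.  109.3] rect [491.9 109.5] [ 9.1 42.9] axis 107.3
top fit c [576.7  72.6] yaw 12.78 
 [[637.7 142.8]
 [662.1  35.6]
 [515.8   2.4]
 [491.4 109.6]] 
res [[-0.5 -0.5]
 [-0.4  0.2]
 [ 0.4  0.5]
 [ 0.5 -0.1]]
side [211.4 158.2] 53 mean [658.6  42.8] rect [659.   42.1] [ 7.  43.7] axis 117.5
side [282.7 159.8] 78 mean [514.    8.8] rect [514.2   9.4] [41.7 12.3] axis 37.8
side [203.7 198.1] 85 mean [634.7 148.8] rect [635.4 148.3] [ 9.1 45.2] axis 133.0
side [281.3 200.7] 86 mean [490.4 116. ] rect [490.3 116.4] [ 8.8 44.2] axis 106.9
side fit c [574.7  79.1] yaw 12.57 
 [[635.9 149.1]
 [659.9  41.7]
 [513.5   9.1]
 [489.5 116.4]] 
res [[-0.6 -0.8]
 [-0.9  0.4]
 [ 0.7  0.4]
 [ 0.8 -0. ]]
top board ((575.72265625, 73.29521179199219), (217.28997802734375, 168.13922119140625), 12.88151741027832)
side board ((574.5234985351562, 81.22843933105469), (212.8997344970703, 168.04173278808594), 12.679266929626465)
```

View pics/top0c.png

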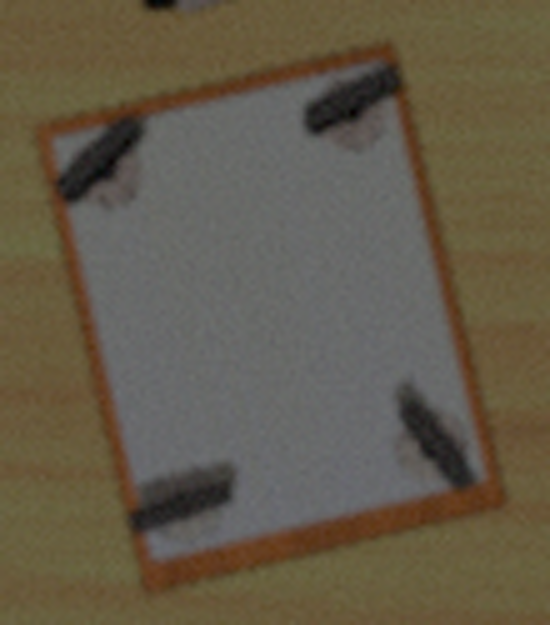

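View pics/side0c.png

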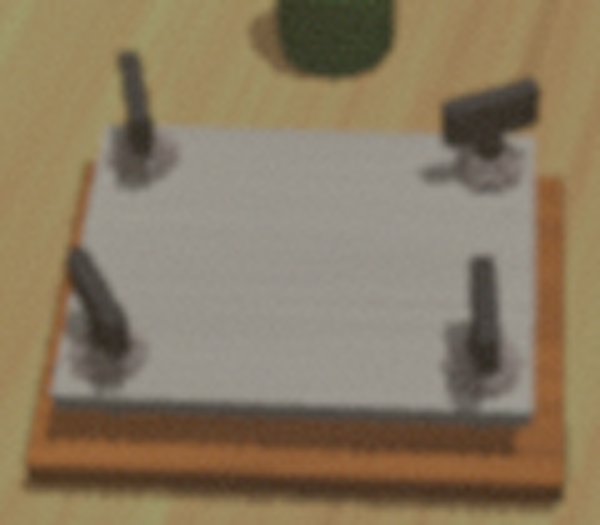

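The top view's residuals are 0.5 mm or less for a 150 x 110 mm pattern. The side view is biased because it also picks up front faces, so I'll use the top fit. Next is a helper that turns a target into shifts along the tool axes.

```bash
cat >> h.py <<'E'
from scipy.spatial.transform import Rotation as Ro
S={'a':(.6375,.1425,134.5),'b':(.662,.0355,118),'c':(.516,.0028,37),'d':(.4915,.1095,107)}
def st():
    s=telemetry.observe();R=Ro.from_quat(s['tcp_rot']).as_matrix()
    yaw=np.degrees(np.arctan2(R[1,0],R[0,0]))
    return s,R,yaw
def plan(x,y,z,yaw,n=0):
    """yaw: tool-x heading deg. Prints rows (tool axes), rotation about z interleaved"""
    s,R,y0=st();p=s['ee_pos'].copy();T=np.array([x,y,z])
    dy=np.radians(yaw-y0)
    n=max(n,int(np.ceil(np.linalg.norm(T-p)/.045)),int(np.ceil(abs(dy)/.148)),1)
    r=-dy/n
    rows=[]
    for i in range(n):
        w=(T-p)/(n-i);rows.append((R.T@w*100).round(2).tolist());p=p+R@(np.array(rows[-1])/100);R=R@Ro.from_rotvec([0,0,r]).as_matrix()
    print(n,"rows rz",round(r,3),"dp",str(rows).replace(' ',''))
    zt=R[:,2];print("tilt",R[:,2].round(4))
def rep():
    s,R,y=st();print("t",round(s['time_s'],2),"p",(s['ee_pos']*1000).round(1),"yaw",y.round(2),"tilt",R[:2,2].round(4),"F",s['ft_force'].round(2),"M",s['moment'].round(3),"g",round(s['grip_width'],3),"j",s['joints'].round(2))
E
python3 - <<'E'
from h import *
rep();plan(.662,.0355,.15,118)
E
```

```text
t 0.1 p [ 225.  -609.2  230.4] yaw 20.27 tilt [-0.0007  0.0016] F [-0.3   0.55 -0.29] M [ 0.018  0.022 -0.022] g 0.996 j [ 1.12  0.4   0.05  1.54 -0.02  1.21 -0.05]
18 rows rz -0.095 dp [[3.52,-2.52,0.45],[3.74,-2.17,0.45],[3.93,-1.81,0.45],[4.08,-1.43,0.45],[4.2,-1.04,0.45],[4.28,-0.63,0.45],[4.32,-0.23,0.45],[4.32,0.18,0.45],[4.29,0.59,0.45],[4.21,0.99,0.45],[4.1,1.39,0.45],[3.95,1.77,0.45],[3.76,2.14,0.45],[3.54,2.48,0.45],[3.29,2.81,0.45],[3.02,3.1,0.45],[2.71,3.38,0.45],[2.37,3.61,0.46]]
tilt [-7.0e-04  1.6e-03 -1.0e+00]
```

```bash
python3 -m crank '{"dp":[[3.5,-2.5,0.3],[3.75,-2.2,0.3],[3.9,-1.8,0.3],[4.1,-1.4,0.3],[4.2,-1.0,0.3],[4.3,-0.6,0.3],[4.3,-0.2,0.3],[4.3,0.2,0.3],[4.3,0.6,0.3],[4.2,1.0,0.4],[4.1,1.4,0.4],[3.95,1.8,0.4],[3.75,2.1,0.4],[3.5,2.5,0.4],[3.3,2.8,0.4],[3.0,3.1,0.4],[2.7,3.4,0.4],[2.4,3.6,0.4]],"rotation":[[0,0,-0.095],[0,0,-0.095],[0,0,-0.095],[0,0,-0.095],[0,0,-0.095],[0,0,-0.095],[0,0,-0.095],[0,0,-0.095],[0,0,-0.095],[0,0,-0.095],[0,0,-0.095],[0,0,-0.095],[0,0,-0.095],[0,0,-0.095],[0,0,-0.095],[0,0,-0.095],[0,0,-0.095],[0,0,-0.095]],"claw":[0,0,0,0,0,0,0,0,0,0,0,0,0,0,0,0,0,0]}' 50
python3 -c "
from h import *
rep();plan(.662,.0355,.075,118)"
```

```text
time_s: 1.9
ee_pos: [0.6504, 0.0629, 0.1553]
tcp_rot: [0.49, 0.871, -0.004, -0.005]
ft_force: [1.1, -0.5, -0.3]
grip_width: 0.997
t 1.9 p [650.4  62.9 155.3] yaw 121.26 tilt [-0.0124 -0.0012] F [ 1.06 -0.54 -0.26] M [ 0.017 -0.078 -0.033] g 0.997 j [ 0.24  0.52 -0.57  1.59  0.3   1.13  0.15]
2 rows rz 0.028 dp [[-1.49,-0.17,4.01],[-1.5,-0.13,4.01]]
tilt [-0.0124 -0.0012 -0.9999]
```

```bash
cat >> h.py <<'E'
def tiltfix():
    s,R,y=st();ax=R.T@np.cross(R[:,2],[0,0,-1]);print("tilt rotvec tool",ax.round(3))
E
python3 -m crank '{"dp":[[0,0,0]],"rotation":[[0,0,0]],"claw":[0]}'
python3 -c "
from h import *
rep();plan(.662,.0355,.115,118);tiltfix()"
```

```text
time_s: 2.0
ee_pos: [0.6511, 0.0716, 0.1543]
tcp_rot: [0.486, 0.874, -0.001, -0.007]
ft_force: [-1.7, 0.2, 0.2]
grip_width: 0.999
t 2.0 p [651.1  71.6 154.3] yaw 121.86 tilt [-0.0127  0.0056] F [-1.73  0.24  0.25] M [0.067 0.024 0.035] g 0.999 j [ 0.24  0.53 -0.57  1.58  0.3   1.13  0.15]
2 rows rz 0.034 dp [[-1.85,-0.47,1.95],[-1.86,-0.41,1.94]]
tilt [-0.0127  0.0056 -0.9999]
tilt rotvec tool [-0.008 -0.011 -0.   ]
```

```bash
python3 -m crank '{"dp":[[-1.8,-0.4,1.5],[-1.3,-0.3,1.5],[-0.4,-0.1,0.5]],"rotation":[[-0.008,-0.011,0.035],[0,0,0.02],[0,0,0.01]],"claw":[0,0,0]}'
python3 -c "
from h import *
rep();plan(.662,.0355,.075,118);tiltfix()"
```

```text
time_s: 2.3
ee_pos: [0.6618, 0.0396, 0.1168]
tcp_rot: [0.513, 0.858, 0.0, -0.001]
ft_force: [-0.2, -0.7, 0.0]
grip_width: 1.002
t 2.3 p [661.8  39.6 116.8] yaw 118.25 tilt [-0.0015  0.0015] F [-0.17 -0.74  0.01] M [0.044 0.011 0.017] g 1.002 j [ 0.26  0.57 -0.54  1.61  0.32  1.06  0.12]
1 rows rz 0.004 dp [[-0.37,-0.17,4.18]]
tilt [-0.0015  0.0015 -1.    ]
tilt rotvec tool [-0.001 -0.002 -0.   ]
```

```bash
python3 -m crank '{"dp":[[-0.2,-0.1,2.0],[-0.1,-0.05,1.5],[0,0,0.6]],"rotation":[[0,0,0],[0,0,0],[0,0,0]],"claw":[0,0,0]}'
python3 -c "
from h import *
rep();plan(.662,.0355,.075,118);tiltfix()
im,d=cams.capture('top');cv2.imwrite('pics/top1.png',cv2.resize(im[100:260,180:320],None,fx=4,fy=4))
im,d=cams.capture('side');cv2.imwrite('pics/side1.png',im)"
```

```text
time_s: 2.6
ee_pos: [0.6615, 0.0319, 0.0736]
tcp_rot: [0.516, 0.857, -0.001, -0.001]
ft_force: [0.2, 0.1, -0.1]
grip_width: 1.0
t 2.6 p [661.5  31.9  73.6] yaw 117.89 tilt [-0.0027  0.0001] F [ 0.16  0.15 -0.08] M [0.001 0.003 0.001] g 1.0 j [ 0.25  0.61 -0.52  1.64  0.35  0.99  0.11]
1 rows rz -0.002 dp [[0.29,0.21,-0.14]]
tilt [-2.7e-03  1.0e-04 -1.0e+00]
tilt rotvec tool [-0.002 -0.001 -0.   ]
```

View pics/side1.png

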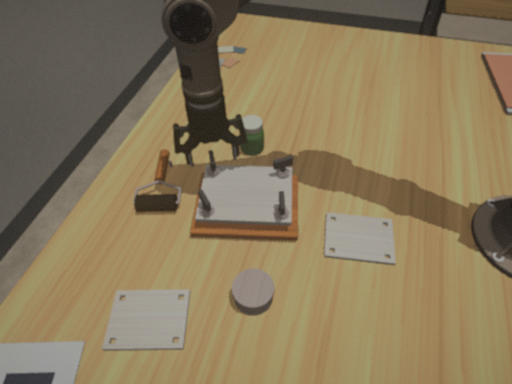

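The side view shows the open fingers at (189,160) and (236,155), either side of bar b at (212,160). I'll correct the remaining offset and close.

```bash
python3 -m crank '{"dp":[[0.2,0.2,-0.1],[0,0,0],[0,0,0],[0,0,0],[0,0,0],[0,0,0]],"rotation":[[-0.002,-0.001,0],[0,0,0],[0,0,0],[0,0,0],[0,0,0],[0,0,0]],"claw":[0.5,1,1,1,1,1]}' 50
python3 -c "
from h import *
rep();plan(.662,.0355,.075,118);tiltfix()"
```

```text
time_s: 3.3
ee_pos: [0.6622, 0.0359, 0.0786]
tcp_rot: [0.515, 0.857, -0.001, 0.0]
ft_force: [-1.5, -0.7, 1.1]
grip_width: 0.109
t 3.3 p [662.2  35.9  78.6] yaw 117.98 tilt [-0.0004 -0.0013] F [-1.46 -0.71  1.1 ] M [-0.067  0.357 -0.017] g 0.109 j [ 0.25  0.61 -0.52  1.63  0.35  0.99  0.1 ]
1 rows rz -0.0 dp [[-0.02,-0.03,0.36]]
tilt [-4.0e-04 -1.3e-03 -1.0e+00]
tilt rotvec tool [-0.001  0.001  0.   ]
```

Gripped, with an opening of about 9.3 mm and little side force. Now I'll turn it clockwise.

```bash
cat >> h.py <<'E'
def feel(k=4,h=1):
    M=[];F=[]
    for i in range(k):
        cams.capture('top');s,R,y=st();M.append(s['moment']);F.append(s['ft_force'])
    M=np.array(M);F=np.array(F);print("Mz",M[:,2].round(3),"mean",M[:,2].mean().round(4),"F",F.mean(0).round(2))
    rep()
E
python3 -m crank '{"dp":[[0,0,0.03],[0,0,0.03],[0,0,0]],"rotation":[[0,0,0.13],[0,0,0.13],[0,0,0]],"claw":[1,1,1]}'
python3 -c "
from h import *
feel();plan(.662,.0355,.075,118);tiltfix()"
```

```text
time_s: 3.6
ee_pos: [0.6618, 0.0357, 0.0781]
tcp_rot: [0.625, 0.78, -0.001, 0.0]
ft_force: [0.5, -0.5, 0.1]
grip_width: 0.103
Mz [-0.048 -0.069  0.013  0.002] mean -0.0257 F [-1.18 -0.9   0.58]
t 3.8 p [661.9  35.7  78.1] yaw 102.71 tilt [-0.0007 -0.0007] F [-0.7  -1.1   0.31] M [-0.078  0.172  0.002] g 0.112 j [ 0.21  0.6  -0.46  1.64  0.31  0.98 -0.13]
2 rows rz -0.133 dp [[-0.01,0.0,0.16],[-0.02,0.01,0.15]]
tilt [-7.e-04 -7.e-04 -1.e+00]
tilt rotvec tool [-0.001  0.     0.   ]
```

```bash
cat >> h.py <<'E'
def feel(k=4):
    M=[];t=[]
    for i in range(k):
        cams.capture('top');s,R,y=st();M.append(s['moment'][2]);t.append(s['tau'][[4,6]])
    t=np.array(t);print("Mz",np.round(M,3),"mean",np.mean(M).round(4),"tau7",t[:,1].round(4),"tau5",t[:,0].round(3))
    rep()
E
python3 -c "
from h import *
feel(2)"
python3 -m crank '{"dp":[[0,0,0.03],[0,0,0]],"rotation":[[0,0,0.12],[0,0,0]],"claw":[1,1]}'
python3 -c "
from h import *
feel(4)"
```

```text
Mz [-0.001 -0.011] mean -0.0059 tau7 [-0.0266 -0.0313] tau5 [-0.017 -0.016]
t 3.9 p [661.9  35.7  78.1] yaw 102.67 tilt [-0.0008 -0.0006] F [-0.62 -0.09 -0.09] M [-0.098  0.173 -0.011] g 0.104 j [ 0.21  0.6  -0.46  1.64  0.31  0.98 -0.13]
time_s: 4.1
ee_pos: [0.6618, 0.0357, 0.0779]
tcp_rot: [0.671, 0.741, -0.0, -0.0]
ft_force: [-0.2, -0.9, -0.3]
grip_width: 0.108
Mz [-0.033 -0.03   0.01   0.001] mean -0.013 tau7 [-0.0833  0.0154  0.0124 -0.0189] tau5 [ 0.025  0.011  0.005 -0.011]
t 4.3 p [661.8  35.7  77.8] yaw 95.78 tilt [-0.0012 -0.0001] F [-0.62 -0.74  0.2 ] M [-0.118  0.23   0.001] g 0.106 j [ 0.19  0.59 -0.43  1.64  0.29  0.98 -0.24]
```

```bash
cat > q.py <<'E'
from h import *
s,R,y=st();print("   t",round(s['time_s'],2),"z",(s['ee_pos'][2]*1000).round(1),"yaw",y.round(2),"Mz",s['moment'][2].round(3),"tau7",s['tau'][6].round(4),"F",s['ft_force'].round(1))
E
python3 -m crank '{"dp":[[0,0,0.03]],"rotation":[[0,0,0.1]],"claw":[1]}' >/dev/null; python3 q.py
python3 -m crank '{"dp":[[0,0,0.02]],"rotation":[[0,0,0.1]],"claw":[1]}' >/dev/null; python3 q.py
python3 -m crank '{"dp":[[0,0,0.02]],"rotation":[[0,0,0.06]],"claw":[1]}' >/dev/null; python3 q.py
python3 -m crank '{"dp":[[0,0,0]],"rotation":[[0,0,0.01]],"claw":[1]}' >/dev/null; python3 q.py
python3 -c "
from h import *
feel(4)"
```

```text
t 4.4 z 77.7 yaw 90.0 Mz 0.019 tau7 0.9956 F [-3.1 -0.5  1.8]
   t 4.5 z 77.5 yaw 84.13 Mz 0.109 tau7 0.7093 F [-1.1 -0.7  0.8]
   t 4.6 z 77.4 yaw 80.61 Mz 0.089 tau7 0.2909 F [-1.3  0.1  0.3]
   t 4.7 z 77.4 yaw 80.09 Mz 0.025 tau7 -0.1565 F [-0.5  0.1  0.5]
Mz [-0.008 -0.044  0.013  0.057] mean 0.0044 tau7 [-0.0659 -0.0142  0.0081 -0.0127] tau5 [-0.059 -0.023 -0.02  -0.03 ]
t 4.9 p [661.6  35.7  77.4] yaw 80.11 tilt [-0.0018  0.0006] F [-0.64 -0.59  0.08] M [-0.064  0.195  0.057] g 0.103 j [ 0.15  0.58 -0.37  1.64  0.24  0.97 -0.48]
```

```bash
python3 -m crank '{"dp":[[0,0,0.03]],"rotation":[[0,0,0.15]],"claw":[1]}' >/dev/null; python3 -c "
from h import *
feel(7)"
```

```text
Mz [-0.078 -0.034 -0.051 -0.044  0.01   0.032  0.045] mean -0.017 tau7 [-0.1888 -0.5048 -0.1142  0.0111  0.0027 -0.0105 -0.0244] tau5 [-0.034 -0.004  0.005  0.028  0.019  0.017  0.016]
t 5.35 p [661.5  35.7  77.1] yaw 71.62 tilt [-0.0021  0.0006] F [-1.93 -0.81  2.02] M [-0.036  0.413  0.045] g 0.104 j [ 0.12  0.58 -0.34  1.64  0.22  0.96 -0.61]
```

```bash
python3 -c "
from h import *
feel(5)"
python3 -m crank '{"dp":[[0,0,0.03]],"rotation":[[0,0,0.15]],"claw":[1]}' >/dev/null; python3 -c "
from h import *
feel(9)"
```

```text
Mz [0.047 0.145 0.004 0.067 0.038] mean 0.0603 tau7 [-0.0275 -0.0279 -0.0292 -0.0306 -0.0317] tau5 [0.022 0.029 0.036 0.041 0.046]
t 5.6 p [661.5  35.8  77.1] yaw 71.54 tilt [-0.0021  0.0007] F [-2.06 -0.24  1.38] M [-0.023  0.452  0.038] g 0.103 j [ 0.12  0.58 -0.34  1.64  0.22  0.96 -0.61]
Mz [-0.047 -0.06  -0.067 -0.055  0.006  0.003  0.019  0.033 -0.004] mean -0.0192 tau7 [-0.1857 -0.5085 -0.1172  0.012   0.0084 -0.0045 -0.0171 -0.028  -0.0288] tau5 [0.031 0.058 0.067 0.09  0.085 0.083 0.083 0.085 0.092]
t 6.15 p [661.4  35.8  76.8] yaw 63.01 tilt [-0.0023  0.0008] F [-1.7   0.08  2.68] M [-0.054  0.432 -0.004] g 0.107 j [ 0.1   0.58 -0.3   1.64  0.2   0.96 -0.74]
```

```bash
python3 -m crank '{"dp":[[0,0,0.03]],"rotation":[[0,0,0.15]],"claw":[1]}' >/dev/null; python3 -c "
from h import *
feel(8)"
```

```text
Mz [-0.065 -0.031 -0.062 -0.044  0.01  -0.061  0.065 -0.009] mean -0.0247 tau7 [-0.1791 -0.4934 -0.1043  0.0219  0.017   0.0052 -0.0076 -0.019 ] tau5 [0.098 0.116 0.132 0.155 0.148 0.147 0.149 0.151]
t 6.65 p [661.3  35.8  76.5] yaw 54.5 tilt [-0.0024  0.0008] F [-3.05 -0.07  1.89] M [-0.036  0.576 -0.009] g 0.102 j [ 0.07  0.57 -0.27  1.64  0.18  0.95 -0.88]
```

```bash
python3 -m crank '{"dp":[[0,0,0.03]],"rotation":[[0,0,0.15]],"claw":[1]}' >/dev/null; python3 -c "
from h import *
feel(8)"
```

```text
Mz [-0.102 -0.095 -0.064 -0.018 -0.067 -0.025 -0.065  0.032] mean -0.0504 tau7 [-0.1538 -0.463  -0.08    0.0423  0.0348  0.0242  0.0117  0.0008] tau5 [0.203 0.182 0.206 0.226 0.218 0.218 0.22  0.224]
t 7.15 p [661.2  35.9  76.2] yaw 45.99 tilt [-0.0027  0.001 ] F [-3.84  0.41  3.29] M [-0.001  0.665  0.032] g 0.105 j [ 0.05  0.57 -0.23  1.64  0.15  0.95 -1.01]
```

```bash
python3 -m crank '{"dp":[[0,0,0],[0,0,0]],"rotation":[[0,0,0],[0,0,0]],"claw":[0.75,0.75]}' >/dev/null; python3 -c "
from h import *
rep();tiltfix();plan(.6617,.0357,.074,46)"
```

```text
t 7.35 p [663.   35.8  76.2] yaw 46.07 tilt [0.0016 0.0015] F [-0.2  -0.02 -1.21] M [0.054 0.025 0.036] g 0.251 j [ 0.05  0.57 -0.23  1.64  0.15  0.95 -1.01]
tilt rotvec tool [ 0.    -0.002  0.   ]
1 rows rz 0.001 dp [[-0.1,-0.09,0.22]]
tilt [ 0.0016  0.0015 -1.    ]
```

```bash
python3 -m crank '{"dp":[[-0.1,-0.08,0.2],[0,0,0],[0,0,0],[0,0,0]],"rotation":[[0,-0.002,0],[0,0,0],[0,0,0],[0,0,0]],"claw":[0.75,1,1,1]}' >/dev/null; python3 -c "
from h import *
feel(2)"
python3 -m crank '{"dp":[[0,0,0.02]],"rotation":[[0,0,0.12]],"claw":[1]}' >/dev/null; python3 -c "
from h import *
feel(8)"
```

```text
Mz [-0.069 -0.035] mean -0.0521 tau7 [0.0333 0.0249] tau5 [0.184 0.181]
t 7.85 p [661.6  36.5  74. ] yaw 46.12 tilt [-0.0004  0.0012] F [-1.35  0.89  1.7 ] M [-0.023  0.282 -0.035] g 0.11 j [ 0.05  0.57 -0.23  1.64  0.15  0.94 -1.01]
Mz [-0.105 -0.123 -0.088 -0.047 -0.056  0.003 -0.011  0.015] mean -0.0514 tau7 [-0.111  -0.3368 -0.0357  0.0629  0.0613  0.0333  0.0237  0.0204] tau5 [0.196 0.167 0.179 0.184 0.172 0.152 0.143 0.141]
t 8.35 p [661.6  36.5  73.8] yaw 39.3 tilt [-0.0004  0.0012] F [-1.63  1.15  1.93] M [0.011 0.237 0.015] g 0.11 j [ 0.03  0.57 -0.21  1.65  0.14  0.94 -1.11]
```

```bash
for i in 1; do :; done
python3 -m crank '{"dp":[[0,0,0.01]],"rotation":[[0,0,0.05]],"claw":[1]}' >/dev/null; python3 q.py
python3 -m crank '{"dp":[[0,0,0.01]],"rotation":[[0,0,0.05]],"claw":[1]}' >/dev/null; python3 q.py
python3 -m crank '{"dp":[[0,0,0.01]],"rotation":[[0,0,0.05]],"claw":[1]}' >/dev/null; python3 q.py
python3 -c "
from h import *
feel(8)"
```

```text
t 8.45 z 73.7 yaw 36.43 Mz 0.099 tau7 0.3805 F [-2.2 -0.   3. ]
   t 8.55 z 73.6 yaw 33.53 Mz 0.135 tau7 0.2347 F [-1.   1.4  1.1]
   t 8.65 z 73.5 yaw 30.64 Mz 0.161 tau7 0.2245 F [-1.   0.3  1.5]
Mz [-0.002  0.032 -0.042 -0.005  0.017  0.056  0.06   0.034] mean 0.0187 tau7 [-0.145  -0.1497 -0.0015  0.0266  0.0109 -0.0079 -0.0223 -0.027 ] tau5 [0.087 0.12  0.146 0.147 0.137 0.126 0.119 0.118]
t 9.05 p [661.6  36.5  73.5] yaw 30.71 tilt [-0.0005  0.0015] F [-0.59  0.11  0.97] M [0.048 0.318 0.034] g 0.109 j [ 0.01  0.57 -0.17  1.65  0.11  0.94 -1.24]
```

```bash
python3 -c "
from h import *
feel(8)"
```

```text
Mz [0.039 0.044 0.042 0.035 0.019 0.05  0.041 0.029] mean 0.0374 tau7 [-0.0303 -0.0335 -0.0363 -0.0382 -0.0388 -0.0392 -0.0396 -0.04  ] tau5 [0.118 0.118 0.118 0.118 0.119 0.119 0.12  0.12 ]
t 9.45 p [661.6  36.6  73.5] yaw 30.68 tilt [-0.0005  0.0014] F [-1.81 -0.06  1.36] M [0.047 0.265 0.029] g 0.108 j [ 0.    0.57 -0.17  1.65  0.11  0.94 -1.24]
```

```bash
python3 -m crank '{"dp":[[0,0,0.01]],"rotation":[[0,0,0.05]],"claw":[1]}' >/dev/null; python3 q.py
python3 -m crank '{"dp":[[0,0,0.01]],"rotation":[[0,0,0.05]],"claw":[1]}' >/dev/null; python3 q.py
python3 -m crank '{"dp":[[0,0,0.01]],"rotation":[[0,0,0.05]],"claw":[1]}' >/dev/null; python3 q.py
python3 -c "
from h import *
feel(12)"
```

```text
t 9.55 z 73.4 yaw 27.77 Mz 0.136 tau7 0.3614 F [-1.1 -0.5  1.9]
   t 9.65 z 73.4 yaw 24.82 Mz 0.184 tau7 0.2129 F [-1.5  1.   0.9]
   t 9.75 z 73.3 yaw 21.87 Mz 0.123 tau7 0.2052 F [-1.9  0.2  1.5]
Mz [ 0.033 -0.031 -0.028 -0.067 -0.01  -0.014 -0.012  0.012  0.008  0.039
  0.019  0.077] mean 0.0023 tau7 [-0.1495 -0.1576 -0.0042  0.0332  0.0276  0.0157  0.0055 -0.0031 -0.0102
 -0.0162 -0.0207 -0.0242] tau5 [0.094 0.12  0.151 0.157 0.154 0.149 0.146 0.143 0.141 0.14  0.139 0.139]
t 10.35 p [661.6  36.5  73.3] yaw 21.97 tilt [-0.0005  0.0015] F [-2.19 -0.14  2.37] M [0.033 0.251 0.077] g 0.105 j [-0.02  0.57 -0.14  1.65  0.09  0.93 -1.38]
```

```bash
python3 -m crank '{"dp":[[0,0,0],[0,0,0],[0,0,-2],[0,0,-2]],"rotation":[[0,0,0],[0,0,0],[0,0,0],[0,0,0]],"claw":[0.4,0.4,0.4,0.4]}' >/dev/null; python3 -c "
from h import *
rep();tiltfix();plan(.6375,.1425,.118,134.5)"
```

```text
t 10.75 p [660.4  35.3 110.5] yaw 21.95 tilt [-0.0045  0.0002] F [ 0.07 -0.51  0.54] M [-0.    -0.032 -0.026] g 0.597 j [-0.02  0.53 -0.14  1.62  0.08  1.   -1.37]
tilt rotvec tool [-0.002  0.004 -0.   ]
14 rows rz -0.14 dp [[0.13,-0.77,-0.05],[0.24,-0.75,-0.05],[0.34,-0.7,-0.05],[0.44,-0.65,-0.05],[0.52,-0.58,-0.05],[0.6,-0.5,-0.05],[0.67,-0.41,-0.06],[0.72,-0.32,-0.05],[0.75,-0.21,-0.06],[0.78,-0.11,-0.05],[0.78,0.0,-0.06],[0.78,0.12,-0.05],[0.75,0.22,-0.06],[0.71,0.32,-0.05]]
tilt [-4.5e-03  2.0e-04 -1.0e+00]
```

```bash
python3 -m crank '{"dp":[[0.1,-0.8,-0.3],[0.25,-0.75,-0.2],[0.35,-0.7,0],[0.45,-0.65,0],[0.5,-0.6,0],[0.6,-0.5,0],[0.65,-0.4,0],[0.7,-0.3,0],[0.75,-0.2,0],[0.75,-0.1,0],[0.75,0,0],[0.7,0.1,0],[0.6,0.2,0],[0.3,0.2,0]],"rotation":[[-0.002,0.004,-0.145],[0,0,-0.145],[0,0,-0.145],[0,0,-0.145],[0,0,-0.145],[0,0,-0.145],[0,0,-0.145],[0,0,-0.145],[0,0,-0.145],[0,0,-0.145],[0,0,-0.145],[0,0,-0.145],[0,0,-0.14],[0,0,-0.07]],"claw":[0.4,0.4,0.4,0.4,0.4,0.4,0.4,0.4,0.4,0.4,0.4,0.4,0.4,0.4]}' >/dev/null; python3 -c "
from h import *
rep();tiltfix();plan(.6375,.1425,.118,134.5)
im,d=cams.capture('side');cv2.imwrite('pics/side2.png',im)
P=cloud('side',d);np.save('s2.npy',d)"
```

```text
t 12.15 p [641.8 132.5 120. ] yaw 137.52 tilt [ 0.0202 -0.0019] F [-0.07  0.19 -0.39] M [ 0.026  0.038 -0.043] g 0.599 j [ 0.16  0.55 -0.6   1.64  0.36  1.04  0.28]
tilt rotvec tool [0.012 0.016 0.   ]
1 rows rz 0.053 dp [[1.0,0.44,0.19]]
tilt [ 0.0202 -0.0019 -0.9998]
```

View pics/side2.png

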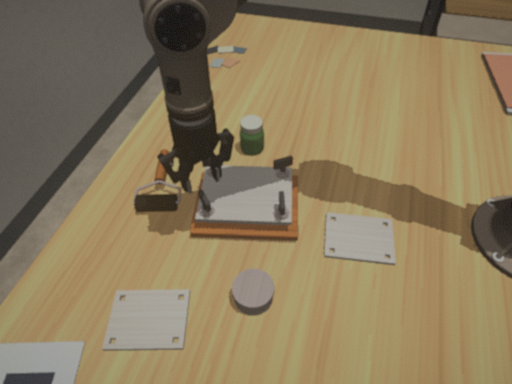

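The gripper is just short of bar a, which is at (204,200), and everything else is where it was. I'll correct and descend.

```bash
python3 -m crank '{"dp":[[0.9,0.4,0.3],[0.1,0.05,0.5]],"rotation":[[0.012,0.016,0.05],[0,0,0]],"claw":[0.4,0.4]}' >/dev/null; python3 -c "
from h import *
rep();tiltfix();plan(.6375,.1425,.075,134.5)"
```

```text
t 12.4 p [638.7 142.9 112.3] yaw 134.47 tilt [0.0024 0.0018] F [ 0.45  1.56 -0.34] M [-0.012  0.    -0.062] g 0.597 j [ 0.13  0.57 -0.59  1.63  0.35  1.04  0.22]
tilt rotvec tool [0.003 0.    0.   ]
1 rows rz -0.001 dp [[0.06,-0.12,3.73]]
tilt [ 0.0024  0.0018 -1.    ]
```

```bash
python3 -m crank '{"dp":[[0,-0.1,2.0],[0,0,1.2],[0,0,0.3],[0,0,0]],"rotation":[[0.003,0,0],[0,0,0],[0,0,0],[0,0,0]],"claw":[0.4,0.4,0.4,0.4]}' >/dev/null; python3 -c "
from h import *
rep();tiltfix();plan(.6375,.1425,.075,134.5)"
```

```text
t 12.8 p [639.  139.9  75.1] yaw 134.37 tilt [ 0.0019 -0.0024] F [-0.68  0.01  1.08] M [ 0.007 -0.009 -0.016] g 0.601 j [ 0.12  0.61 -0.57  1.66  0.38  0.99  0.2 ]
tilt rotvec tool [-0.     0.003  0.   ]
1 rows rz -0.002 dp [[0.29,0.07,0.01]]
tilt [ 0.0019 -0.0024 -1.    ]
```

```bash
python3 -m crank '{"dp":[[0.3,0.07,0],[0,0,0],[0,0,0],[0,0,0],[0,0,0]],"rotation":[[0,0.003,0],[0,0,0],[0,0,0],[0,0,0],[0,0,0]],"claw":[0.5,1,1,1,1]}' 50 >/dev/null; python3 -c "
from h import *
rep()"
python3 -m crank '{"dp":[[0,0,0.03]],"rotation":[[0,0,0.1]],"claw":[1]}' >/dev/null; python3 q.py
python3 -m crank '{"dp":[[0,0,0.02]],"rotation":[[0,0,0.1]],"claw":[1]}' >/dev/null; python3 q.py
python3 -m crank '{"dp":[[0,0,0.02]],"rotation":[[0,0,0.1]],"claw":[1]}' >/dev/null; python3 q.py
python3 -m crank '{"dp":[[0,0,0.02]],"rotation":[[0,0,0.1]],"claw":[1]}' >/dev/null; python3 q.py
```

```text
t 13.3 p [638.4 142.7  76.8] yaw 134.32 tilt [0.0024 0.0005] F [-0.23  1.64 -2.78] M [ 0.067 -0.056 -0.058] g 0.107 j [ 0.12  0.61 -0.57  1.66  0.38  0.99  0.19]
   t 13.4 z 76.6 yaw 128.46 Mz 0.04 tau7 1.0073 F [-1.4 -1.  -0.9]
   t 13.5 z 76.4 yaw 122.5 Mz 0.082 tau7 0.7171 F [-1.2 -0.  -1.2]
   t 13.6 z 76.1 yaw 116.54 Mz 0.032 tau7 0.7175 F [-0.2  0.6 -0.7]
   t 13.7 z 75.9 yaw 110.58 Mz 0.043 tau7 0.7138 F [-0.7 -0.3 -0.6]
```

```bash
cat > q.py <<'E'
from h import *
s,R,y=st();print("   t",round(s['time_s'],2),"p",(s['ee_pos']*1000).round(1),"yaw",y.round(2),"Mz",s['moment'][2].round(3),"tau7",s['tau'][6].round(4),"F",s['ft_force'].round(1))
E
python3 -m crank '{"dp":[[0,0,0.01]],"rotation":[[0,0,0.05]],"claw":[1]}' >/dev/null; python3 q.py
python3 -m crank '{"dp":[[0,0,0.01]],"rotation":[[0,0,0.05]],"claw":[1]}' >/dev/null; python3 q.py
python3 -m crank '{"dp":[[0,0,0.01]],"rotation":[[0,0,0.05]],"claw":[1]}' >/dev/null; python3 q.py
```

```text
t 13.8 p [637.8 142.3  75.9] yaw 107.56 Mz 0.05 tau7 0.1901 F [-0.3 -0.  -1.5]
   t 13.9 p [637.7 142.3  75.8] yaw 104.59 Mz -0.055 tau7 0.3345 F [ 0.1 -1.2 -0.5]
   t 14.0 p [637.6 142.3  75.7] yaw 101.63 Mz 0.016 tau7 0.3347 F [ 0.1 -0.3 -1.2]
```

```bash
cat >> h.py <<'E'
def platen(n,im,d):
    P=cloud(n,d);hsv=cv2.cvtColor(im,cv2.COLOR_BGR2HSV)
    c=np.array([.5765,.073]);t=np.radians(12.8);Rm=np.array([[np.cos(t),-np.sin(t)],[np.sin(t),np.cos(t)]])
    q=(P[...,:2]-c)@Rm
    m=(abs(q[...,0])<.088)&(abs(q[...,1])<.068)&(abs(P[...,2]-.057)<.006)&(hsv[...,1]<60)&(d>0)
    A=np.c_[q[m],np.ones(m.sum())];z=P[m][:,2]
    s,*_=np.linalg.lstsq(A,z,rcond=None);r=z-A@s
    print(n,"platen slope x,y mrad",(s[:2]*1e3).round(2),"z mm",(s[2]*1e3).round(2),"n",m.sum(),"rms",(r.std()*1e3).round(2))
E
python3 - <<'E'
from h import *
platen('side',cv2.imread('pics/side0.png'),np.load('side0.npy'))
platen('side',cv2.imread('pics/side2.png'),np.load('s2.npy'))
platen('top',cv2.imread('pics/top0.png'),np.load('top0.npy'))
E
```

```text
side platen slope x,y mrad [0.29 0.54] z mm 56.86 n 3658 rms 1.41
side platen slope x,y mrad [-2.85  4.36] z mm 56.97 n 3570 rms 1.32
top platen slope x,y mrad [-1.04  0.12] z mm 57.8 n 4423 rms 1.53
```

```bash
for i in 1; do
python3 -m crank '{"dp":[[0,0,0.01]],"rotation":[[0,0,0.05]],"claw":[1]}' >/dev/null; python3 q.py
python3 -m crank '{"dp":[[0,0,0.01]],"rotation":[[0,0,0.05]],"claw":[1]}' >/dev/null; python3 q.py
python3 -m crank '{"dp":[[0,0,0.01]],"rotation":[[0,0,0.05]],"claw":[1]}' >/dev/null; python3 q.py
done
```

```text
t 14.1 p [637.5 142.3  75.6] yaw 98.66 Mz 0.04 tau7 0.3365 F [ 0.5 -0.7 -1.1]
   t 14.2 p [637.5 142.3  75.5] yaw 95.69 Mz 0.035 tau7 0.3366 F [-0.1 -0.2 -1.1]
   t 14.3 p [637.3 142.3  75.3] yaw 92.72 Mz 0.05 tau7 0.3358 F [ 0.8 -0.6 -2. ]
```

```bash
python3 -m crank '{"dp":[[0,0,0.01]],"rotation":[[0,0,0.05]],"claw":[1]}' >/dev/null; python3 q.py
python3 -m crank '{"dp":[[0,0,0.01]],"rotation":[[0,0,0.05]],"claw":[1]}' >/dev/null; python3 q.py
python3 -m crank '{"dp":[[0,0,0.01]],"rotation":[[0,0,0.05]],"claw":[1]}' >/dev/null; python3 q.py
```

```text
t 14.4 p [637.3 142.3  75.3] yaw 89.76 Mz 0.105 tau7 0.3335 F [ 0.3 -0.2 -0.6]
   t 14.5 p [637.2 142.3  75.2] yaw 86.79 Mz 0.085 tau7 0.3303 F [-0.  -0.7 -0.9]
   t 14.6 p [637.1 142.2  75.1] yaw 83.82 Mz 0.078 tau7 0.3259 F [-0.1 -1.4 -0.5]
```

```bash
python3 -m crank '{"dp":[[0,0,0.01]],"rotation":[[0,0,0.05]],"claw":[1]}' >/dev/null; python3 q.py
python3 -m crank '{"dp":[[0,0,0.01]],"rotation":[[0,0,0.05]],"claw":[1]}' >/dev/null; python3 q.py
python3 -c "
from h import *
feel(10)"
```

```text
t 14.7 p [637.  142.3  75. ] yaw 80.86 Mz 0.138 tau7 0.3202 F [-0.5  0.2 -1.7]
   t 14.8 p [636.9 142.3  74.9] yaw 77.9 Mz 0.06 tau7 0.3132 F [ 0.1 -0.7 -1.8]
Mz [-0.066 -0.017 -0.009 -0.083  0.002 -0.004  0.035 -0.032  0.055  0.035] mean -0.0086 tau7 [-0.0838 -0.1421 -0.0034  0.0394  0.034   0.0191  0.0062 -0.0045 -0.0133
 -0.0201] tau5 [-0.007  0.012  0.029  0.042  0.043  0.04   0.038  0.037  0.037  0.037]
t 15.3 p [636.9 142.3  74.9] yaw 78.02 tilt [ 0.0004 -0.0015] F [-0.84  0.11 -0.64] M [-0.078  0.038  0.035] g 0.106 j [-0.04  0.57 -0.35  1.67  0.23  0.95 -0.68]
```

```bash
python3 -m crank '{"dp":[[0,0,0],[0,0,0],[0,0,-2],[0,0,-2.5]],"rotation":[[0,0,0],[0,0,0],[0,0,0],[0,0,0]],"claw":[0.4,0.4,0.4,0.4]}' >/dev/null; python3 -c "
from h import *
rep();tiltfix()
for n in ('side','side','top','top'):
    im,d=cams.capture(n);platen(n,im,d)
plan(.4915,.1095,.118,107)"
```

```text
t 15.7 p [634.7 141.6 117.4] yaw 78.06 tilt [-0.0061 -0.0028] F [ 0.23 -0.81  0.27] M [-0.068 -0.008  0.021] g 0.602 j [-0.03  0.52 -0.36  1.64  0.21  1.03 -0.66]
tilt rotvec tool [-0.005  0.004  0.   ]
side platen slope x,y mrad [-2.35  3.23] z mm 56.9 n 3127 rms 1.32
side platen slope x,y mrad [-3.22  2.92] z mm 56.88 n 3206 rms 1.33
top platen slope x,y mrad [ 0.54 -6.43] z mm 57.51 n 1087 rms 1.57
top platen slope x,y mrad [  2.81 -10.41] z mm 57.32 n 1086 rms 1.59
4 rows rz -0.126 dp [[-1.54,-3.36,0.02],[-1.1,-3.53,0.02],[-0.65,-3.64,0.01],[-0.19,-3.69,0.02]]
tilt [-0.0028 -0.0022 -1.    ]
```

Run:
```python
from h import *
c=np.array([.5765,.073]);t=np.radians(12.8);Rm=np.array([[np.cos(t),-np.sin(t)],[np.sin(t),np.cos(t)]])
Ms=[];D=[]
for f,g in(('pics/side0.png','side0.npy'),('pics/side2.png','s2.npy')):
    im=cv2.imread(f);d=np.load(g);P=cloud('side',d);h=cv2.cvtColor(im,cv2.COLOR_BGR2HSV)
    q=(P[...,:2]-c)@Rm
    m=(abs(q[...,0])<.085)&(abs(q[...,1])<.065)&(abs(P[...,2]-.057)<.006)&(h[...,1]<60);Ms.append(m);D.append((q,P[...,2]))
M=cv2.erode((Ms[0]&Ms[1]).astype(np.uint8),np.ones((3,3)))>0
for q,z in D:
    A=np.c_[q[M],np.ones(M.sum())];s=np.linalg.lstsq(A,z[M],rcond=None)[0];print((s*1e3).round(2),M.sum())
q0,z0=D[0];dz=D[1][1]-z0;
A=np.c_[q0[M],np.ones(M.sum())];print("diff fit",(np.linalg.lstsq(A,dz[M],rcond=None)[0]*1e3).round(2),dz[M].std())
```

```text
[-0.39  1.58 56.69] 2709
[-2.7   4.58 56.82] 2709
diff fit [-2.21  2.1   0.13] 0.001557157809144989
```

```bash
python3 -c "
from h import *
plan(.6615,.036,.115,22)"
```

```text
7 rows rz 0.14 dp [[-1.4,0.67,0.05],[-1.3,0.86,0.05],[-1.16,1.04,0.05],[-1.01,1.19,0.05],[-0.83,1.31,0.05],[-0.64,1.42,0.04],[-0.44,1.5,0.05]]
tilt [-0.0028 -0.0022 -1.    ]
```

```bash
python3 -m crank '{"dp":[[-1.4,0.65,0],[-1.3,0.85,0],[-1.15,1.05,0],[-1.0,1.2,0],[-0.8,1.3,0],[-0.6,1.2,0],[-0.3,0.6,0],[0,0,0]],"rotation":[[-0.003,0.003,0.14],[0,0,0.14],[0,0,0.14],[0,0,0.14],[0,0,0.14],[0,0,0.14],[0,0,0.1],[0,0,0.02]],"claw":[0.4,0.4,0.4,0.4,0.4,0.4,0.4,0.4]}' >/dev/null; python3 -c "
from h import *
rep();tiltfix();plan(.6615,.036,.075,22)"
```

```text
t 16.7 p [649.8  42.3 106.6] yaw 20.92 tilt [-0.016  -0.0028] F [0.48 0.03 0.08] M [ 0.013 -0.058  0.005] g 0.597 j [-0.05  0.52 -0.12  1.64  0.07  1.   -1.39]
tilt rotvec tool [-0.003  0.016  0.   ]
1 rows rz -0.019 dp [[0.92,1.01,3.15]]
tilt [-0.016  -0.0028 -0.9999]
```

```bash
python3 -m crank '{"dp":[[0.9,1.0,0],[0.1,0.05,0.5]],"rotation":[[-0.003,0.016,-0.015],[0,0,0]],"claw":[0.4,0.4]}' >/dev/null; python3 -c "
from h import *
rep();tiltfix();plan(.6615,.036,.075,22)"
```

```text
t 16.9 p [663.4  36.3 100.3] yaw 22.07 tilt [0.0004 0.0003] F [-0.    0.45 -0.81] M [-0.066  0.014  0.025] g 0.597 j [-0.03  0.54 -0.12  1.63  0.07  0.98 -1.36]
tilt rotvec tool [-0.    -0.001 -0.   ]
1 rows rz 0.001 dp [[-0.19,-0.05,2.53]]
tilt [ 4.e-04  3.e-04 -1.e+00]
```

```bash
python3 -m crank '{"dp":[[-0.1,0,1.7],[0,0,0.5],[0,0,0]],"rotation":[[0,0,0],[0,0,0],[0,0,0]],"claw":[0.4,0.4,0.4]}' >/dev/null; python3 -c "
from h import *
rep();tiltfix();plan(.6615,.036,.075,22)"
```

```text
t 17.2 p [662.4  37.5  75.8] yaw 22.34 tilt [-0.0012  0.0021] F [-0.38 -0.2   0.42] M [ 0.035 -0.03  -0.021] g 0.597 j [-0.03  0.57 -0.12  1.64  0.08  0.94 -1.36]
tilt rotvec tool [-0.002  0.     0.   ]
1 rows rz 0.006 dp [[-0.14,0.1,0.08]]
tilt [-0.0012  0.0021 -1.    ]
```

```bash
python3 -m crank '{"dp":[[-0.1,0.1,0],[0,0,0],[0,0,0],[0,0,0]],"rotation":[[-0.002,0,0.005],[0,0,0],[0,0,0],[0,0,0]],"claw":[0.6,1,1,1]}' 50 >/dev/null; python3 q.py
python3 -m crank '{"dp":[[0,0,-0.01]],"rotation":[[0,0,-0.05]],"claw":[1]}' >/dev/null; python3 q.py
python3 -m crank '{"dp":[[0,0,-0.01]],"rotation":[[0,0,-0.05]],"claw":[1]}' >/dev/null; python3 q.py
python3 -m crank '{"dp":[[0,0,-0.01]],"rotation":[[0,0,-0.05]],"claw":[1]}' >/dev/null; python3 q.py
```

```text
t 17.6 p [662.3  36.9  76.7] yaw 22.13 Mz -0.058 tau7 0.0566 F [ 0.5 -0.5 -4. ]
   t 17.7 p [662.3  37.   76.8] yaw 25.05 Mz -0.164 tau7 -0.3933 F [ 0.1 -0.2 -2.4]
   t 17.8 p [662.2  37.   76.8] yaw 28.01 Mz -0.098 tau7 -0.2591 F [ 0.2 -0.4 -2.4]
   t 17.9 p [662.2  37.   76.9] yaw 30.98 Mz -0.189 tau7 -0.2668 F [ 0.1  0.3 -2. ]
```

```bash
python3 -m crank '{"dp":[[0,0,-0.01]],"rotation":[[0,0,-0.05]],"claw":[1]}' >/dev/null; python3 q.py
python3 -m crank '{"dp":[[0,0,-0.01]],"rotation":[[0,0,-0.05]],"claw":[1]}' >/dev/null; python3 q.py
```

```text
t 18.0 p [662.2  37.   77. ] yaw 33.94 Mz -0.129 tau7 -0.2731 F [ 0.7  0.6 -2.1]
   t 18.1 p [662.2  37.1  77.1] yaw 36.91 Mz -0.066 tau7 -0.2816 F [-0.4  1.1 -2. ]
```

```bash
python3 -m crank '{"dp":[[0,0,0.01]],"rotation":[[0,0,0.03]],"claw":[1]}' >/dev/null; python3 q.py
python3 -m crank '{"dp":[[0,0,0.01]],"rotation":[[0,0,0.03]],"claw":[1]}' >/dev/null; python3 q.py
python3 -m crank '{"dp":[[0,0,0.01]],"rotation":[[0,0,0.03]],"claw":[1]}' >/dev/null; python3 q.py
python3 -m crank '{"dp":[[0,0,0.01]],"rotation":[[0,0,0.03]],"claw":[1]}' >/dev/null; python3 q.py
```

```text
t 18.2 p [662.2  37.   77. ] yaw 35.12 Mz 0.15 tau7 0.3751 F [ 0.5 -0.4 -1.3]
   t 18.3 p [662.2  37.   77. ] yaw 33.23 Mz 0.13 tau7 0.1209 F [ 0.2 -0.5 -1.9]
   t 18.4 p [662.2  37.   76.9] yaw 31.33 Mz 0.085 tau7 0.1043 F [ 0.2  0.4 -0.9]
   t 18.5 p [662.2  37.   76.9] yaw 29.45 Mz 0.203 tau7 0.0901 F [ 0.6 -0.4 -1.5]
```

```bash
python3 -m crank '{"dp":[[0,0,-0.01],[0,0,-0.01],[0,0,0]],"rotation":[[0,0,-0.07],[0,0,-0.06],[0,0,0]],"claw":[1,1,1]}' >/dev/null; python3 q.py
python3 -m crank '{"dp":[[0,0,0],[0,0,-2.5],[0,0,-2.5]],"rotation":[[0,0,0],[0,0,0],[0,0,0]],"claw":[0.4,0.4,0.4]}' >/dev/null; python3 -c "
from h import *
rep();tiltfix();plan(.4915,.1095,.125,107)"
```

```text
t 18.8 p [662.2  37.1  77.1] yaw 36.73 Mz 0.085 tau7 0.1074 F [ 0.3 -0.1 -1.8]
t 19.1 p [659.3  36.9 124.6] yaw 36.38 tilt [-0.0064 -0.0001] F [ 1.26 -0.71  0.84] M [-0.026 -0.036 -0.025] g 0.595 j [ 0.01  0.51 -0.18  1.61  0.1   1.03 -1.14]
tilt rotvec tool [-0.004  0.005 -0.   ]
9 rows rz -0.137 dp [[-1.02,-1.76,0.01],[-0.77,-1.88,0.01],[-0.51,-1.97,0.01],[-0.24,-2.02,0.01],[0.04,-2.03,0.0],[0.32,-2.01,0.01],[0.59,-1.94,0.0],[0.84,-1.85,0.01],[1.09,-1.71,0.0]]
tilt [-6.4e-03 -1.0e-04 -1.0e+00]
```

```bash
python3 -m crank '{"dp":[[-1.0,-1.75,0],[-0.8,-1.9,0],[-0.5,-1.95,0],[-0.25,-2.0,0],[0,-2.0,0],[0.3,-2.0,0],[0.6,-1.9,0],[0.7,-1.4,0],[0.4,-0.7,0],[0,0,0]],"rotation":[[-0.004,0.005,-0.14],[0,0,-0.14],[0,0,-0.14],[0,0,-0.14],[0,0,-0.14],[0,0,-0.14],[0,0,-0.14],[0,0,-0.13],[0,0,-0.1],[0,0,-0.02]],"claw":[0.4,0.4,0.4,0.4,0.4,0.4,0.4,0.4,0.4,0.4]}' >/dev/null; python3 -c "
from h import *
rep();tiltfix();plan(.4915,.1095,.115,107)"
```

```text
t 20.1 p [507.2 101.5 132.6] yaw 108.54 tilt [ 0.0192 -0.0001] F [0.87 1.04 0.43] M [-0.004 -0.021  0.019] g 0.597 j [ 0.14  0.28 -0.49  1.96  0.18  0.92 -0.12]
tilt rotvec tool [0.018 0.006 0.   ]
1 rows rz 0.027 dp [[1.27,-1.27,1.72]]
tilt [ 1.920e-02 -1.000e-04 -9.998e-01]
```

```bash
python3 -m crank '{"dp":[[1.2,-1.2,1.0],[0.1,-0.2,1.0],[0,0,0.3]],"rotation":[[0.018,0.006,0.025],[0,0,0],[0,0,0]],"claw":[0.4,0.4,0.4]}' >/dev/null; python3 -c "
from h import *
rep();tiltfix();plan(.4915,.1095,.075,107)
im,d=cams.capture('side');cv2.imwrite('pics/side3.png',im)"
```

```text
t 20.4 p [492.9 109.  110.2] yaw 106.63 tilt [0.0057 0.0006] F [0.42 0.07 0.33] M [-0.009  0.031 -0.014] g 0.603 j [ 0.11  0.3  -0.49  2.    0.18  0.88 -0.18]
tilt rotvec tool [0.006 0.001 0.   ]
1 rows rz -0.006 dp [[0.09,-0.14,3.52]]
tilt [ 5.7e-03  6.0e-04 -1.0e+00]
```

View pics/side3.png

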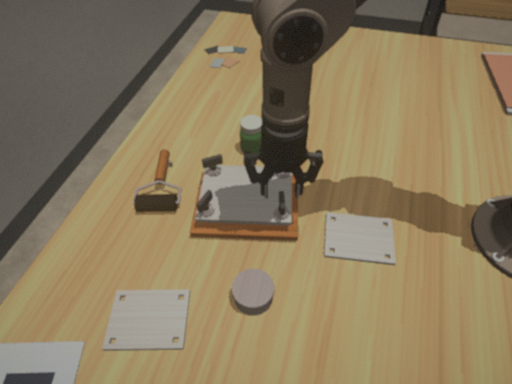

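The gripper is above bar d at (281,200), with the fingers at (265,190) and (300,188). Bars a and b have turned, and the other things are undisturbed. I'll descend.

```bash
python3 -m crank '{"dp":[[0.05,-0.1,2.0],[0,0,1.0],[0,0,0.2]],"rotation":[[0.006,0.001,-0.005],[0,0,0],[0,0,0]],"claw":[0.4,0.4,0.4]}' >/dev/null; python3 -c "
from h import *
rep();tiltfix();plan(.4915,.1095,.075,107)"
```

```text
t 20.75 p [495.1 108.6  77.9] yaw 106.73 tilt [0.0033 0.0005] F [ 0.29  0.4  -0.22] M [0.015 0.021 0.002] g 0.598 j [ 0.1   0.35 -0.47  2.02  0.22  0.81 -0.21]
tilt rotvec tool [0.003 0.    0.   ]
1 rows rz -0.005 dp [[0.19,-0.32,0.29]]
tilt [ 3.3e-03  5.0e-04 -1.0e+00]
```

```bash
python3 -m crank '{"dp":[[0.2,-0.3,0.3],[0,0,0],[0,0,0],[0,0,0],[0,0,0]],"rotation":[[0.003,0,-0.005],[0,0,0],[0,0,0],[0,0,0],[0,0,0]],"claw":[0.4,1,1,1,1]}' 50 >/dev/null; python3 -c "
from h import *
rep()"
python3 -m crank '{"dp":[[0,0,0.03],[0,0,0.02],[0,0,0.02]],"rotation":[[0,0,0.1],[0,0,0.1],[0,0,0.1]],"claw":[1,1,1]}' >/dev/null; python3 q.py
python3 -m crank '{"dp":[[0,0,0.01],[0,0,0.01]],"rotation":[[0,0,0.05],[0,0,0.05]],"claw":[1,1]}' >/dev/null; python3 q.py
python3 -m crank '{"dp":[[0,0,0.01]],"rotation":[[0,0,0.05]],"claw":[1]}' >/dev/null; python3 q.py
python3 -m crank '{"dp":[[0,0,0.01]],"rotation":[[0,0,0.05]],"claw":[1]}' >/dev/null; python3 q.py
```

```text
t 21.25 p [491.4 109.2  75.8] yaw 106.97 tilt [-0.0005 -0.0013] F [ 0.71 -0.23 -2.78] M [ 0.026 -0.177  0.034] g 0.109 j [ 0.1   0.35 -0.48  2.03  0.22  0.81 -0.21]
   t 21.55 p [491.  109.2  75.1] yaw 89.18 Mz 0.01 tau7 0.7421 F [-1.1  0.6 -1.1]
   t 21.75 p [490.8 109.2  74.9] yaw 83.18 Mz 0.032 tau7 0.3466 F [-0.8 -0.2 -1.1]
   t 21.85 p [490.7 109.2  74.9] yaw 80.2 Mz 0.071 tau7 0.3472 F [-0.1  0.3 -1.4]
   t 21.95 p [490.7 109.2  74.7] yaw 77.23 Mz 0.04 tau7 0.3494 F [-0.2 -0.3 -0.9]
```

```bash
python3 -m crank '{"dp":[[0,0,0.01]],"rotation":[[0,0,0.05]],"claw":[1]}' >/dev/null; python3 q.py
python3 -m crank '{"dp":[[0,0,0.01]],"rotation":[[0,0,0.05]],"claw":[1]}' >/dev/null; python3 q.py
python3 -m crank '{"dp":[[0,0,0.01]],"rotation":[[0,0,0.05]],"claw":[1]}' >/dev/null; python3 q.py
python3 -m crank '{"dp":[[0,0,0.01]],"rotation":[[0,0,0.05]],"claw":[1]}' >/dev/null; python3 q.py
```

```text
t 22.05 p [490.6 109.2  74.6] yaw 74.25 Mz 0.012 tau7 0.3495 F [-0.7 -0.6 -1.3]
   t 22.15 p [490.5 109.2  74.5] yaw 71.28 Mz 0.06 tau7 0.3499 F [-0.4  0.3 -1.5]
   t 22.25 p [490.4 109.3  74.4] yaw 68.31 Mz 0.009 tau7 0.3497 F [-1.6 -0.6 -1.4]
   t 22.35 p [490.3 109.3  74.3] yaw 65.33 Mz -0.018 tau7 0.3503 F [-1.2 -0.1 -1.1]
```

```bash
python3 -m crank '{"dp":[[0,0,0.01]],"rotation":[[0,0,0.05]],"claw":[1]}' >/dev/null; python3 q.py
python3 -m crank '{"dp":[[0,0,0.01]],"rotation":[[0,0,0.05]],"claw":[1]}' >/dev/null; python3 q.py
python3 -m crank '{"dp":[[0,0,0.01]],"rotation":[[0,0,0.05]],"claw":[1]}' >/dev/null; python3 q.py
python3 -m crank '{"dp":[[0,0,0.01]],"rotation":[[0,0,0.05]],"claw":[1]}' >/dev/null; python3 q.py
```

```text
t 22.45 p [490.3 109.4  74.3] yaw 62.36 Mz 0.055 tau7 0.35 F [-1.  -1.1 -1. ]
   t 22.55 p [490.2 109.4  74.2] yaw 59.39 Mz 0.038 tau7 0.3503 F [ 0.2 -0.6 -1.7]
   t 22.65 p [490.1 109.4  74. ] yaw 56.42 Mz 0.018 tau7 0.3504 F [-0.7  1.  -1.5]
   t 22.75 p [490.1 109.5  73.9] yaw 53.44 Mz 0.086 tau7 0.3505 F [-0.7  0.7 -0.8]
```

```bash
python3 -m crank '{"dp":[[0,0,0.01]],"rotation":[[0,0,0.05]],"claw":[1]}' >/dev/null; python3 q.py
python3 -m crank '{"dp":[[0,0,0.01]],"rotation":[[0,0,0.05]],"claw":[1]}' >/dev/null; python3 q.py
python3 -m crank '{"dp":[[0,0,0.01]],"rotation":[[0,0,0.05]],"claw":[1]}' >/dev/null; python3 q.py
python3 -m crank '{"dp":[[0,0,0.01]],"rotation":[[0,0,0.05]],"claw":[1]}' >/dev/null; python3 q.py
```

```text
t 22.85 p [490.  109.5  73.8] yaw 50.47 Mz 0.035 tau7 0.3506 F [-0.1 -0.8 -2. ]
   t 22.95 p [489.9 109.6  73.8] yaw 47.5 Mz 0.048 tau7 0.3506 F [-0.7 -0.6 -1. ]
   t 23.05 p [489.9 109.6  73.6] yaw 44.53 Mz 0.013 tau7 0.3477 F [-0.7  0.7 -1.2]
   t 23.15 p [489.8 109.7  73.6] yaw 41.55 Mz 0.04 tau7 0.3414 F [-1.   0.5 -1.3]
```

```bash
python3 -m crank '{"dp":[[0,0,0.01]],"rotation":[[0,0,0.05]],"claw":[1]}' >/dev/null; python3 q.py
python3 -m crank '{"dp":[[0,0,0.01]],"rotation":[[0,0,0.05]],"claw":[1]}' >/dev/null; python3 q.py
```

```text
t 23.25 p [489.7 109.7  73.5] yaw 38.59 Mz 0.015 tau7 0.3326 F [ 0.2 -0.6 -0.9]
   t 23.35 p [489.7 109.8  73.4] yaw 35.62 Mz 0.024 tau7 0.3219 F [-0.9 -0.8 -0.8]
```

```bash
python3 -m crank '{"dp":[[0,0,0.01]],"rotation":[[0,0,0.04]],"claw":[1]}' >/dev/null; python3 q.py
python3 -m crank '{"dp":[[0,0,0.01]],"rotation":[[0,0,0.04]],"claw":[1]}' >/dev/null; python3 q.py
python3 -c "
from h import *
feel(10)"
```

```text
t 23.45 p [489.7 109.9  73.3] yaw 33.25 Mz 0.089 tau7 0.204 F [-0.7  0.2 -0.7]
   t 23.55 p [489.7 109.9  73.3] yaw 30.89 Mz 0.135 tau7 0.2235 F [-0.7  0.1 -0.2]
Mz [-0.021 -0.055 -0.051 -0.06  -0.089 -0.013  0.012  0.069  0.056  0.03 ] mean -0.0122 tau7 [-0.0978 -0.1264 -0.0085  0.0247  0.0206  0.0102  0.0012 -0.0063 -0.0126
 -0.018 ] tau5 [0.042 0.077 0.091 0.101 0.102 0.101 0.102 0.103 0.104 0.106]
t 24.05 p [489.7 109.9  73.3] yaw 30.98 tilt [ 0.0015 -0.0007] F [-0.11  0.45 -0.36] M [-0.004  0.228  0.03 ] g 0.106 j [-0.13  0.33 -0.21  2.04  0.1   0.78 -1.43]
```

```bash
python3 -m crank '{"dp":[[0,0,0],[0,0,0],[0,0,-2],[0,0,-2.5],[0,0,-0.5]],"rotation":[[0,0,0],[0,0,0],[0,0,-0.1],[0,0,-0.145],[0,0,-0.145]],"claw":[0.4,0.4,0.4,0.4,0.4]}' >/dev/null; python3 -c "
from h import *
rep();tiltfix();plan(.516,.0028,.12,216.5)"
```

```text
t 24.55 p [490.5 110.  124.5] yaw 54.13 tilt [ 0.0025 -0.0009] F [ 0.14  0.9  -0.03] M [-0.001 -0.033  0.04 ] g 0.6 j [-0.06  0.26 -0.29  2.    0.1   0.9  -1.02]
tilt rotvec tool [ 0.003 -0.001  0.   ]
20 rows rz -0.142 dp [[-0.36,0.42,0.02],[-0.42,0.36,0.02],[-0.46,0.3,0.02],[-0.5,0.23,0.02],[-0.53,0.16,0.02],[-0.54,0.08,0.02],[-0.55,0.01,0.02],[-0.55,-0.07,0.03],[-0.53,-0.15,0.02],[-0.5,-0.22,0.03],[-0.47,-0.29,0.02],[-0.42,-0.36,0.03],[-0.37,-0.41,0.02],[-0.31,-0.46,0.03],[-0.24,-0.5,0.02],[-0.16,-0.52,0.03],[-0.09,-0.54,0.02],[-0.01,-0.55,0.03],[0.07,-0.55,0.02],[0.14,-0.54,0.03]]
tilt [ 2.5e-03 -9.0e-04 -1.0e+00]
```

```bash
python3 -m crank '{"dp":[[-0.35,0.4,0],[-0.4,0.35,0],[-0.45,0.3,0],[-0.5,0.25,0],[-0.5,0.15,0],[-0.55,0.1,0],[-0.55,0,0],[-0.55,-0.05,0],[-0.55,-0.15,0],[-0.5,-0.2,0],[-0.45,-0.3,0],[-0.4,-0.35,0],[-0.35,-0.4,0],[-0.3,-0.45,0],[-0.25,-0.5,0],[-0.15,-0.5,0],[-0.1,-0.55,0],[0,-0.5,0],[0.05,-0.4,0],[0,-0.1,0]],"rotation":[[0.003,-0.001,-0.145],[0,0,-0.145],[0,0,-0.145],[0,0,-0.145],[0,0,-0.145],[0,0,-0.145],[0,0,-0.145],[0,0,-0.145],[0,0,-0.145],[0,0,-0.145],[0,0,-0.145],[0,0,-0.145],[0,0,-0.145],[0,0,-0.145],[0,0,-0.145],[0,0,-0.145],[0,0,-0.145],[0,0,-0.145],[0,0,-0.14],[0,0,-0.07]],"claw":[0.4,0.4,0.4,0.4,0.4,0.4,0.4,0.4,0.4,0.4,0.4,0.4,0.4,0.4,0.4,0.4,0.4,0.4,0.4,0.4]}' >/dev/null; python3 -c "
from h import *
rep();tiltfix();plan(.516,.0028,.115,-143.5)"
```

```text
t 26.55 p [533.5   8.  132.2] yaw -138.67 tilt [0.0238 0.0014] F [-0.09  0.13 -0.39] M [ 0.003  0.045 -0.038] g 0.599 j [ 0.52  0.35 -0.75  1.93  0.3   0.95  1.93]
tilt rotvec tool [-0.015  0.019  0.   ]
1 rows rz 0.084 dp [[1.69,0.79,1.67]]
tilt [ 0.0238  0.0014 -0.9997]
```

```bash
python3 -m crank '{"dp":[[1.5,0.65,0.8],[0.2,0.1,1.0],[0,0,0.2]],"rotation":[[-0.015,0.019,0.084],[0,0,0],[0,0,0]],"claw":[0.4,0.4,0.4]}' >/dev/null; python3 -c "
from h import *
rep();tiltfix();plan(.516,.0028,.075,-143.2)"
```

```text
t 26.85 p [517.7   1.9 111.9] yaw -143.55 tilt [0.0036 0.0015] F [-0.82  0.   -0.21] M [-0.006  0.039  0.027] g 0.597 j [ 0.52  0.36 -0.72  1.96  0.3   0.92  1.85]
tilt rotvec tool [-0.001  0.004 -0.   ]
1 rows rz -0.006 dp [[0.09,0.18,3.69]]
tilt [ 0.0036  0.0015 -1.    ]
```

```bash
python3 -m crank '{"dp":[[0.05,0.15,2.2],[0,0,1.0],[0,0,0.2]],"rotation":[[-0.001,0.004,-0.005],[0,0,0],[0,0,0]],"claw":[0.4,0.4,0.4]}' >/dev/null; python3 -c "
from h import *
rep();tiltfix();plan(.516,.0028,.075,-143.2)
im,d=cams.capture('side');cv2.imwrite('pics/side4.png',im[100:260,150:340].repeat(3,0).repeat(3,1))"
```

```text
t 27.15 p [518.6   3.4  77.4] yaw -143.07 tilt [0.0039 0.0003] F [-0.    0.23 -0.24] M [-0.004  0.037 -0.015] g 0.604 j [ 0.49  0.41 -0.7   1.99  0.35  0.85  1.81]
tilt rotvec tool [-0.002  0.003 -0.   ]
1 rows rz 0.002 dp [[0.25,0.11,0.24]]
tilt [ 3.9e-03  3.0e-04 -1.0e+00]
```

View pics/side4.png

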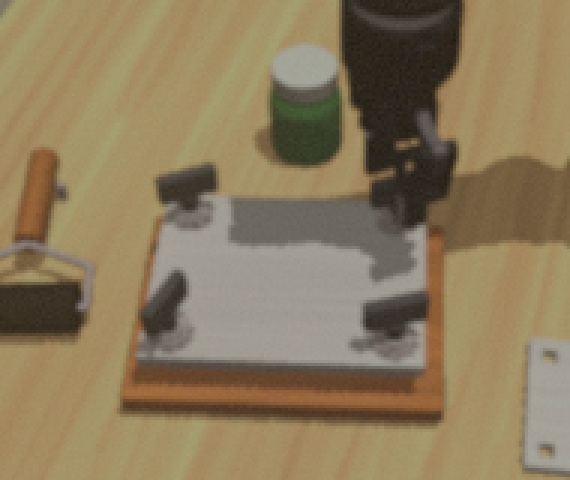

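The fingers straddle bar c at crop pixel (400,200). Bars a, b and d have turned, and the jar and brayer haven't moved. I'll grip and run it down.

```bash
python3 -m crank '{"dp":[[0.25,0.1,0.25],[0,0,0],[0,0,0],[0,0,0],[0,0,0]],"rotation":[[-0.002,0.003,0],[0,0,0],[0,0,0],[0,0,0],[0,0,0]],"claw":[0.4,1,1,1,1]}' 50 >/dev/null; python3 -c "
from h import *
rep()"
python3 -m crank '{"dp":[[0,0,0.03],[0,0,0.02],[0,0,0.02]],"rotation":[[0,0,0.1],[0,0,0.1],[0,0,0.1]],"claw":[1,1,1]}' >/dev/null; python3 q.py
python3 -m crank '{"dp":[[0,0,0.01],[0,0,0.01]],"rotation":[[0,0,0.05],[0,0,0.05]],"claw":[1,1]}' >/dev/null; python3 q.py
python3 -m crank '{"dp":[[0,0,0.01]],"rotation":[[0,0,0.05]],"claw":[1]}' >/dev/null; python3 q.py
python3 -m crank '{"dp":[[0,0,0.01]],"rotation":[[0,0,0.05]],"claw":[1]}' >/dev/null; python3 q.py
python3 -m crank '{"dp":[[0,0,0.01]],"rotation":[[0,0,0.05]],"claw":[1]}' >/dev/null; python3 q.py
```

```text
t 27.7 p [516.4   4.3  76.6] yaw -143.02 tilt [0.0014 0.0014] F [-0.64  0.61 -2.51] M [-0.078 -0.093 -0.038] g 0.104 j [ 0.49  0.41 -0.7   1.99  0.35  0.85  1.81]
   t 28.0 p [516.6   3.8  76. ] yaw -160.79 Mz 0.029 tau7 0.7268 F [-0.2  0.6 -3.1]
   t 28.2 p [516.7   3.7  75.8] yaw -166.77 Mz 0.03 tau7 0.3405 F [-0.4  1.  -0.8]
   t 28.3 p [516.7   3.6  75.7] yaw -169.74 Mz 0.094 tau7 0.341 F [-0.6  0.1 -0.3]
   t 28.4 p [516.7   3.6  75.6] yaw -172.71 Mz -0.03 tau7 0.3433 F [-0.9  0.5 -0.4]
   t 28.5 p [516.7   3.5  75.5] yaw -175.67 Mz 0.105 tau7 0.3436 F [-1.1  0.5 -1.4]
```

```bash
python3 -m crank '{"dp":[[0,0,0.01]],"rotation":[[0,0,0.05]],"claw":[1]}' >/dev/null; python3 q.py
python3 -m crank '{"dp":[[0,0,0.01]],"rotation":[[0,0,0.05]],"claw":[1]}' >/dev/null; python3 q.py
python3 -m crank '{"dp":[[0,0,0.01]],"rotation":[[0,0,0.05]],"claw":[1]}' >/dev/null; python3 q.py
python3 -m crank '{"dp":[[0,0,0.01]],"rotation":[[0,0,0.05]],"claw":[1]}' >/dev/null; python3 q.py
```

```text
t 28.6 p [516.7   3.5  75.4] yaw -178.64 Mz 0.0 tau7 0.3439 F [ 0.4 -0.1 -0.7]
   t 28.7 p [516.6   3.4  75.3] yaw 178.4 Mz 0.051 tau7 0.3442 F [ 0.3  0.1 -1.3]
   t 28.8 p [516.7   3.3  75.2] yaw 175.43 Mz -0.024 tau7 0.3444 F [-1.  -0.3 -0.7]
   t 28.9 p [516.7   3.3  75.1] yaw 172.47 Mz 0.063 tau7 0.3447 F [ 0.5  1.  -1.4]
```

```bash
python3 -m crank '{"dp":[[0,0,0.01]],"rotation":[[0,0,0.05]],"claw":[1]}' >/dev/null; python3 q.py
python3 -m crank '{"dp":[[0,0,0.01]],"rotation":[[0,0,0.05]],"claw":[1]}' >/dev/null; python3 q.py
python3 -m crank '{"dp":[[0,0,0.01]],"rotation":[[0,0,0.05]],"claw":[1]}' >/dev/null; python3 q.py
python3 -m crank '{"dp":[[0,0,0.01]],"rotation":[[0,0,0.05]],"claw":[1]}' >/dev/null; python3 q.py
```

```text
t 29.0 p [516.6   3.1  75. ] yaw 169.5 Mz 0.021 tau7 0.3436 F [-0.4  0.8 -0.9]
   t 29.1 p [516.6   3.   74.9] yaw 166.54 Mz 0.056 tau7 0.3367 F [ 0.   0.7 -1.2]
   t 29.2 p [516.6   3.   74.8] yaw 163.58 Mz 0.085 tau7 0.3269 F [-0.7  1.1 -0.6]
   t 29.3 p [516.6   2.9  74.7] yaw 160.62 Mz 0.075 tau7 0.3155 F [-1.  -0.1 -0.3]
```

```bash
python3 -m crank '{"dp":[[0,0,0.01]],"rotation":[[0,0,0.05]],"claw":[1]}' >/dev/null; python3 q.py
python3 -m crank '{"dp":[[0,0,0.01]],"rotation":[[0,0,0.05]],"claw":[1]}' >/dev/null; python3 q.py
python3 -c "
from h import *
feel(10)
for i in range(2):
    im,d=cams.capture('side');platen('side',im,d)"
```

```text
t 29.4 p [516.6   2.9  74.7] yaw 157.66 Mz 0.112 tau7 0.3029 F [-1.   1.5 -1.3]
   t 29.5 p [516.5   2.8  74.6] yaw 154.71 Mz 0.117 tau7 0.2894 F [-0.2  0.3 -1.1]
Mz [-0.021 -0.084 -0.079 -0.051 -0.007 -0.014 -0.011  0.002  0.024  0.049] mean -0.0191 tau7 [-0.1068 -0.1376  0.0014  0.0421  0.0367  0.023   0.0107  0.0019 -0.0038
 -0.0067] tau5 [0.15  0.168 0.175 0.175 0.166 0.155 0.146 0.138 0.132 0.127]
t 30.0 p [516.5   2.8  74.6] yaw 154.82 tilt [ 0.0041 -0.0018] F [-0.33  1.52 -0.07] M [0.037 0.212 0.049] g 0.107 j [ 0.3   0.37 -0.46  2.    0.23  0.81  0.84]
side platen slope x,y mrad [0.16 0.4 ] z mm 56.85 n 3605 rms 1.48
side platen slope x,y mrad [0.47 0.17] z mm 56.87 n 3595 rms 1.44
```

All four screws bite and the platen is level: the slope is about 0.3 mrad, the same as at the start. I'm still holding c, so I'll tighten the c–a diagonal first.

```bash
python3 -m crank '{"dp":[[0,0,0.02],[0,0,0.02],[0,0,0.02],[0,0,0.02]],"rotation":[[0,0,0.1],[0,0,0.1],[0,0,0.1],[0,0,0.1]],"claw":[1,1,1,1]}' >/dev/null; python3 q.py
python3 -m crank '{"dp":[[0,0,0.01]],"rotation":[[0,0,0.1]],"claw":[1]}' >/dev/null; python3 q.py
python3 -m crank '{"dp":[[0,0,0.01]],"rotation":[[0,0,0.05]],"claw":[1]}' >/dev/null; python3 q.py
python3 -m crank '{"dp":[[0,0,0.01]],"rotation":[[0,0,0.05]],"claw":[1]}' >/dev/null; python3 q.py
python3 -m crank '{"dp":[[0,0,0.01]],"rotation":[[0,0,0.05]],"claw":[1]}' >/dev/null; python3 q.py
```

```text
t 30.5 p [516.2   2.4  74. ] yaw 131.22 Mz 0.219 tau7 0.5457 F [-1.1  0.4 -0.1]
   t 30.6 p [516.1   2.3  73.8] yaw 125.32 Mz 0.262 tau7 0.5108 F [-0.7  0.3 -0.5]
   t 30.7 p [516.    2.3  73.7] yaw 122.36 Mz 0.24 tau7 -0.0271 F [ 0.1 -0.2 -0.5]
   t 30.8 p [515.9   2.3  73.7] yaw 119.46 Mz 0.262 tau7 0.1092 F [ 0.  -0.2 -0.4]
   t 30.9 p [515.9   2.2  73.6] yaw 116.56 Mz 0.231 tau7 0.0974 F [-1.5  0.1  0. ]
```

```bash
python3 -m crank '{"dp":[[0,0,0.01]],"rotation":[[0,0,0.05]],"claw":[1]}' >/dev/null; python3 q.py
python3 -m crank '{"dp":[[0,0,0.01]],"rotation":[[0,0,0.05]],"claw":[1]}' >/dev/null; python3 q.py
python3 -m crank '{"dp":[[0,0,0.01]],"rotation":[[0,0,0.04]],"claw":[1]}' >/dev/null; python3 q.py
python3 -m crank '{"dp":[[0,0,0],[0,0,0],[0,0,-2],[0,0,-2.5],[0,0,-0.5]],"rotation":[[0,0,0],[0,0,0],[0,0,0],[0,0,0],[0,0,0]],"claw":[0.4,0.4,0.4,0.4,0.4]}' >/dev/null; python3 -c "
from h import *
rep();tiltfix();
im,d=cams.capture('side');platen('side',im,d)
plan(.637,.142,.12,78)"
```

```text
t 31.0 p [515.8   2.2  73.5] yaw 113.67 Mz 0.345 tau7 0.0872 F [-1.1  0.5  0.2]
   t 31.1 p [515.7   2.2  73.4] yaw 110.78 Mz 0.293 tau7 0.0715 F [-0.6 -0.1 -0.4]
   t 31.2 p [515.7   2.2  73.4] yaw 108.48 Mz 0.303 tau7 -0.0403 F [-0.9  0.4  0.5]
t 31.7 p [516.1   2.3 124.2] yaw 108.65 tilt [ 0.0027 -0.0059] F [ 0.48 -0.17  0.46] M [ 0.059 -0.002  0.016] g 0.599 j [ 0.17  0.28 -0.3   1.97  0.11  0.91  0.13]
tilt rotvec tool [0.001 0.006 0.   ]
side platen slope x,y mrad [0.74 0.75] z mm 56.91 n 3611 rms 1.47
5 rows rz 0.107 dp [[1.87,3.19,0.06],[2.21,2.97,0.07],[2.51,2.72,0.06],[2.79,2.44,0.07],[3.03,2.13,0.06]]
tilt [ 0.0019 -0.0061 -1.    ]
```

```bash
python3 -m crank '{"dp":[[1.8,3.2,0],[2.2,3.0,0],[2.5,2.7,0],[2.6,2.3,0],[1.8,1.2,0],[0,0,0]],"rotation":[[0.001,0.006,0.105],[0,0,0.105],[0,0,0.105],[0,0,0.105],[0,0,0.08],[0,0,0]],"claw":[0.4,0.4,0.4,0.4,0.4,0.4]}' >/dev/null; python3 -c "
from h import *
rep();tiltfix();plan(.637,.142,.115,78)"
```

```text
t 32.35 p [627.3 128.6 116.6] yaw 78.62 tilt [-0.0067 -0.0032] F [ 0.06  0.12 -0.89] M [-0.029  0.021  0.017] g 0.598 j [-0.11  0.49 -0.22  1.67  0.13  1.   -0.57]
tilt rotvec tool [-0.006  0.004 -0.   ]
1 rows rz 0.011 dp [[1.51,0.69,0.15]]
tilt [-0.0067 -0.0032 -1.    ]
```

```bash
python3 -m crank '{"dp":[[1.4,0.6,0.2],[0.1,0.05,0.3]],"rotation":[[-0.006,0.004,0.011],[0,0,0]],"claw":[0.4,0.4]}' >/dev/null; python3 -c "
from h import *
rep();tiltfix();plan(.637,.142,.075,78)"
```

```text
t 32.55 p [636.  141.7 109.5] yaw 78.05 tilt [-0.002  -0.0017] F [-0.76 -0.27 -0.69] M [-0.012  0.029  0.031] g 0.6 j [-0.12  0.52 -0.22  1.65  0.13  1.   -0.6 ]
tilt rotvec tool [-0.002  0.002  0.   ]
1 rows rz 0.001 dp [[0.06,0.1,3.45]]
tilt [-0.002  -0.0017 -1.    ]
```

```bash
python3 -m crank '{"dp":[[0,0.1,2.2],[0,0,1.0],[0,0,0]],"rotation":[[-0.002,0.002,0],[0,0,0],[0,0,0]],"claw":[0.4,0.4,0.4]}' >/dev/null; python3 -c "
from h import *
rep();tiltfix();plan(.637,.142,.075,78)"
```

```text
t 32.85 p [635.4 138.3  75.3] yaw 78.02 tilt [-0.0021 -0.0026] F [-0.52  0.27 -0.11] M [ 0.006  0.007 -0.013] g 0.601 j [-0.12  0.55 -0.21  1.67  0.14  0.93 -0.6 ]
tilt rotvec tool [-0.001  0.003 -0.   ]
1 rows rz 0.0 dp [[0.39,0.08,0.03]]
tilt [-0.0021 -0.0026 -1.    ]
```

```bash
python3 -m crank '{"dp":[[0.35,0.1,0],[0,0,0],[0,0,0],[0,0,0],[0,0,0]],"rotation":[[-0.001,0.003,0],[0,0,0],[0,0,0],[0,0,0],[0,0,0]],"claw":[0.4,1,1,1,1]}' 50 >/dev/null; python3 -c "
from h import *
rep()"
python3 -m crank '{"dp":[[0,0,0.01]],"rotation":[[0,0,0.05]],"claw":[1]}' >/dev/null; python3 q.py
python3 -m crank '{"dp":[[0,0,0.01]],"rotation":[[0,0,0.05]],"claw":[1]}' >/dev/null; python3 q.py
python3 -m crank '{"dp":[[0,0,0.01]],"rotation":[[0,0,0.05]],"claw":[1]}' >/dev/null; python3 q.py
python3 -m crank '{"dp":[[0,0,0.01]],"rotation":[[0,0,0.05]],"claw":[1]}' >/dev/null; python3 q.py
```

```text
t 33.35 p [636.6 140.6  77.2] yaw 77.94 tilt [-0.001   0.0001] F [-0.14 -0.22 -3.73] M [-0.027 -0.213 -0.01 ] g 0.106 j [-0.13  0.55 -0.22  1.67  0.14  0.94 -0.6 ]
   t 33.45 p [636.5 140.6  77.1] yaw 75.03 Mz 0.105 tau7 0.427 F [-1.3  0.7 -0.9]
   t 33.55 p [636.3 140.7  77. ] yaw 72.08 Mz 0.087 tau7 0.2728 F [-0.7  0.5 -0.3]
   t 33.65 p [636.1 140.7  76.9] yaw 69.14 Mz 0.158 tau7 0.2603 F [-2.3  0.3  0.1]
   t 33.75 p [636.  140.8  76.8] yaw 66.19 Mz 0.17 tau7 0.246 F [-0.2  0.4 -0.5]
```

```bash
python3 -m crank '{"dp":[[0,0,0.02],[0,0,0.02],[0,0,0.02]],"rotation":[[0,0,0.1],[0,0,0.1],[0,0,0.1]],"claw":[1,1,1]}' >/dev/null; python3 q.py
python3 -m crank '{"dp":[[0,0,0.01]],"rotation":[[0,0,0.05]],"claw":[1]}' >/dev/null; python3 q.py
python3 -m crank '{"dp":[[0,0,0.01]],"rotation":[[0,0,0.05]],"claw":[1]}' >/dev/null; python3 q.py
python3 -m crank '{"dp":[[0,0,0.01]],"rotation":[[0,0,0.05]],"claw":[1]}' >/dev/null; python3 q.py
python3 -m crank '{"dp":[[0,0,0.01]],"rotation":[[0,0,0.05]],"claw":[1]}' >/dev/null; python3 q.py
python3 -m crank '{"dp":[[0,0,0.01]],"rotation":[[0,0,0.05]],"claw":[1]}' >/dev/null; python3 q.py
```

```text
t 34.05 p [635.1 141.3  76.4] yaw 48.52 Mz 0.225 tau7 0.5226 F [-1.9 -0.5 -0.7]
   t 34.15 p [634.9 141.5  76.3] yaw 45.55 Mz 0.219 tau7 0.0008 F [-1.3  0.7 -0.8]
   t 34.25 p [634.8 141.6  76.2] yaw 42.64 Mz 0.252 tau7 0.1305 F [-0.7 -0.6 -0.6]
   t 34.35 p [634.7 141.7  76.2] yaw 39.74 Mz 0.245 tau7 0.1135 F [-0.2 -0.3 -1.1]
   t 34.45 p [634.6 141.9  76.1] yaw 36.84 Mz 0.249 tau7 0.1019 F [-0.6 -0.9 -1.1]
   t 34.55 p [634.5 142.   76. ] yaw 33.94 Mz 0.287 tau7 0.0865 F [-0.1 -0.1 -0.9]
```

```bash
python3 -m crank '{"dp":[[0,0,0.01]],"rotation":[[0,0,0.05]],"claw":[1]}' >/dev/null; python3 q.py
python3 -m crank '{"dp":[[0,0,0],[0,0,0],[0,0,-2],[0,0,-2.5],[0,0,-0.5]],"rotation":[[0,0,0],[0,0,0],[0,0,0],[0,0,0],[0,0,0]],"claw":[0.4,0.4,0.4,0.4,0.4]}' >/dev/null; python3 -c "
from h import *
rep();tiltfix();
im,d=cams.capture('side');platen('side',im,d)
plan(.662,.0368,.12,36.6)"
```

```text
t 34.65 p [634.4 142.2  75.9] yaw 31.05 Mz 0.276 tau7 0.0741 F [-0.2 -0.1 -1.5]
t 35.15 p [635.  142.3 126.9] yaw 31.25 tilt [-0.0013 -0.0024] F [0.67 0.75 0.39] M [-0.011 -0.083  0.008] g 0.603 j [-0.27  0.49 -0.03  1.64  0.02  1.01 -1.33]
tilt rotvec tool [ 0.001  0.002 -0.   ]
side platen slope x,y mrad [0.63 0.61] z mm 56.85 n 3462 rms 1.45
3 rows rz -0.031 dp [[-1.04,3.48,0.22],[-1.15,3.44,0.22],[-1.26,3.4,0.22]]
tilt [-0.0022 -0.0027 -1.    ]
```

```bash
python3 -m crank '{"dp":[[-1.0,3.4,0],[-1.1,3.3,0],[-0.9,2.5,0],[0,0,0]],"rotation":[[0.001,0.002,-0.03],[0,0,-0.03],[0,0,-0.03],[0,0,0]],"claw":[0.4,0.4,0.4,0.4]}' >/dev/null; python3 -c "
from h import *
rep();tiltfix();plan(.662,.0368,.115,36.6)"
```

```text
t 35.6 p [659.1  47.7 123.2] yaw 36.97 tilt [-0.0029 -0.0002] F [-0.5  -0.7  -0.89] M [-0.026  0.03  -0.021] g 0.597 j [-0.12  0.51 -0.03  1.62  0.02  1.02 -1.07]
tilt rotvec tool [-0.002  0.002  0.   ]
1 rows rz 0.006 dp [[-0.42,1.04,0.82]]
tilt [-2.9e-03 -2.0e-04 -1.0e+00]
```

```bash
python3 -m crank '{"dp":[[-0.4,0.95,0.8],[0,0.05,0.8]],"rotation":[[-0.002,0.002,0.005],[0,0,0]],"claw":[0.4,0.4]}' >/dev/null; python3 -c "
from h import *
rep();tiltfix();plan(.662,.0368,.075,36.6)"
```

```text
t 35.8 p [662.   36.9 105.7] yaw 36.62 tilt [0.0002 0.    ] F [ 0.04 -0.17  0.43] M [-0.069  0.049 -0.001] g 0.603 j [-0.1   0.53 -0.02  1.63  0.01  0.98 -1.06]
tilt rotvec tool [ 0. -0. -0.]
1 rows rz 0.0 dp [[-0.01,0.01,3.07]]
tilt [ 2.e-04  0.e+00 -1.e+00]
```

```bash
python3 -m crank '{"dp":[[0,0,2.1],[0,0,0.7],[0,0,0]],"rotation":[[0,0,0],[0,0,0],[0,0,0]],"claw":[0.4,0.4,0.4]}' >/dev/null; python3 -c "
from h import *
rep();tiltfix();plan(.662,.0368,.075,36.6)"
```

```text
t 36.1 p [659.5  40.3  73. ] yaw 36.82 tilt [-0.005   0.0018] F [ 0.13 -0.    0.32] M [0.005 0.012 0.007] g 0.595 j [-0.11  0.57 -0.03  1.65  0.01  0.93 -1.07]
tilt rotvec tool [-0.004  0.003  0.   ]
1 rows rz 0.004 dp [[-0.02,0.43,-0.21]]
tilt [-0.005   0.0018 -1.    ]
```

```bash
python3 -m crank '{"dp":[[0,0.4,-0.2],[0,0,0],[0,0,0],[0,0,0],[0,0,0]],"rotation":[[-0.004,0.003,0.004],[0,0,0],[0,0,0],[0,0,0],[0,0,0]],"claw":[0.4,1,1,1,1]}' 50 >/dev/null; python3 -c "
from h import *
rep()"
python3 -m crank '{"dp":[[0,0,0.01]],"rotation":[[0,0,0.05]],"claw":[1]}' >/dev/null; python3 q.py
python3 -m crank '{"dp":[[0,0,0.01]],"rotation":[[0,0,0.05]],"claw":[1]}' >/dev/null; python3 q.py
python3 -m crank '{"dp":[[0,0,0.01]],"rotation":[[0,0,0.05]],"claw":[1]}' >/dev/null; python3 q.py
python3 -m crank '{"dp":[[0,0,0.01]],"rotation":[[0,0,0.05]],"claw":[1]}' >/dev/null; python3 q.py
python3 -m crank '{"dp":[[0,0,0.01]],"rotation":[[0,0,0.05]],"claw":[1]}' >/dev/null; python3 q.py
```

```text
t 36.6 p [663.6  38.2  76.8] yaw 36.72 tilt [0.0041 0.0002] F [ 1.1   0.73 -3.85] M [ 0.178 -0.072  0.043] g 0.107 j [-0.1   0.56 -0.02  1.65  0.02  0.93 -1.07]
   t 36.7 p [663.6  38.1  76.7] yaw 33.8 Mz 0.154 tau7 0.3751 F [ 1.1  0.5 -2.1]
   t 36.8 p [663.7  38.   76.6] yaw 30.84 Mz 0.206 tau7 0.2169 F [ 1.6 -1.4 -1.2]
   t 36.9 p [663.8  37.9  76.5] yaw 27.88 Mz 0.204 tau7 0.2017 F [ 1.1 -0.  -2.1]
   t 37.0 p [663.8  37.7  76.5] yaw 24.92 Mz 0.18 tau7 0.1844 F [ 1.3 -0.4 -1.7]
   t 37.1 p [663.9  37.6  76.4] yaw 21.97 Mz 0.201 tau7 0.1692 F [ 0.5 -1.1 -1.9]
```

```bash
python3 -m crank '{"dp":[[0,0,0.01]],"rotation":[[0,0,0.05]],"claw":[1]}' >/dev/null; python3 q.py
python3 -m crank '{"dp":[[0,0,0.01]],"rotation":[[0,0,0.05]],"claw":[1]}' >/dev/null; python3 q.py
python3 -m crank '{"dp":[[0,0,0.01]],"rotation":[[0,0,0.05]],"claw":[1]}' >/dev/null; python3 q.py
python3 -m crank '{"dp":[[0,0,0.01]],"rotation":[[0,0,0.05]],"claw":[1]}' >/dev/null; python3 q.py
python3 -m crank '{"dp":[[0,0,0.01]],"rotation":[[0,0,0.05]],"claw":[1]}' >/dev/null; python3 q.py
```

```text
t 37.2 p [663.9  37.6  76.3] yaw 19.03 Mz 0.225 tau7 0.1616 F [ 1.7 -0.4 -2.3]
   t 37.3 p [664.   37.4  76.2] yaw 16.08 Mz 0.234 tau7 0.139 F [ 0.3 -0.5 -1.3]
   t 37.4 p [664.   37.3  76.2] yaw 13.14 Mz 0.177 tau7 0.1236 F [ 0.6 -0.6 -1.4]
   t 37.5 p [664.   37.1  76.1] yaw 10.21 Mz 0.258 tau7 0.1065 F [ 0.5 -0.2 -1.6]
   t 37.6 p [664.1  37.   76. ] yaw 7.28 Mz 0.25 tau7 0.0923 F [ 1.1 -0.9 -1.5]
```

```bash
python3 -m crank '{"dp":[[0,0,0.01]],"rotation":[[0,0,0.05]],"claw":[1]}' >/dev/null; python3 q.py
python3 -m crank '{"dp":[[0,0,0.01]],"rotation":[[0,0,0.05]],"claw":[1]}' >/dev/null; python3 q.py
python3 -m crank '{"dp":[[0,0,0.01]],"rotation":[[0,0,0.05]],"claw":[1]}' >/dev/null; python3 q.py
python3 -m crank '{"dp":[[0,0,0.01]],"rotation":[[0,0,0.05]],"claw":[1]}' >/dev/null; python3 q.py
```

```text
t 37.7 p [664.1  36.9  76. ] yaw 4.35 Mz 0.296 tau7 0.0811 F [ 0.5 -1.8 -2.1]
   t 37.8 p [664.1  36.8  75.9] yaw 1.43 Mz 0.315 tau7 0.0584 F [-0.2 -0.8 -1.5]
   t 37.9 p [664.1  36.6  75.8] yaw -1.49 Mz 0.251 tau7 0.0465 F [ 1.4 -0.6 -2.5]
   t 38.0 p [664.1  36.5  75.7] yaw -4.41 Mz 0.363 tau7 0.0308 F [ 1.4 -1.4 -1.1]
```

```bash
python3 -m crank '{"dp":[[0,0,0],[0,0,0],[0,0,-2],[0,0,-2.5],[0,0,-0.5]],"rotation":[[0,0,0],[0,0,0],[0,0,0],[0,0,0],[0,0,0]],"claw":[0.4,0.4,0.4,0.4,0.4]}' >/dev/null; python3 -c "
from h import *
rep();tiltfix();
im,d=cams.capture('side');platen('side',im,d)
plan(.4905,.1097,.12,31,6)"
```

```text
t 38.5 p [662.7  38.  126.5] yaw -4.21 tilt [ 0.0033 -0.0017] F [ 0.42  0.34 -0.21] M [ 0.048 -0.063  0.037] g 0.602 j [-0.23  0.51  0.15  1.61 -0.09  1.02 -1.7 ]
tilt rotvec tool [ 0.001 -0.003  0.   ]
side platen slope x,y mrad [0.27 1.27] z mm 56.87 n 3625 rms 1.5
6 rows rz -0.102 dp [[-2.94,-0.98,0.09],[-2.83,-1.28,0.09],[-2.68,-1.56,0.09],[-2.51,-1.83,0.09],[-2.31,-2.07,0.09],[-2.09,-2.3,0.09]]
tilt [ 0.0024 -0.0018 -1.    ]
```

```bash
python3 -m crank '{"dp":[[-2.9,-1.0,0],[-2.8,-1.3,0],[-2.7,-1.55,0],[-2.5,-1.8,0],[-2.1,-1.9,0],[-1.2,-1.3,0],[0,0,0]],"rotation":[[0.001,-0.003,-0.1],[0,0,-0.1],[0,0,-0.1],[0,0,-0.1],[0,0,-0.1],[0,0,-0.08],[0,0,0]],"claw":[0.4,0.4,0.4,0.4,0.4,0.4,0.4]}' >/dev/null; python3 -c "
from h import *
rep();tiltfix();plan(.4905,.1097,.115,31)"
```

```text
t 39.25 p [496.5 104.4 119.4] yaw 30.51 tilt [-0.0073 -0.0029] F [0.59 0.27 0.01] M [-0.019 -0.068 -0.024] g 0.599 j [-0.29  0.27 -0.    1.99  0.    0.89 -1.33]
tilt rotvec tool [-0.001  0.008  0.   ]
1 rows rz -0.009 dp [[-0.24,-0.76,0.45]]
tilt [-0.0073 -0.0029 -1.    ]
```

```bash
python3 -m crank '{"dp":[[-0.2,-0.7,0.6],[0,0,0.7]],"rotation":[[-0.001,0.008,-0.009],[0,0,0]],"claw":[0.4,0.4]}' >/dev/null; python3 -c "
from h import *
rep();tiltfix();plan(.4905,.1097,.075,31)"
```

```text
t 39.45 p [492.1 109.5 105.8] yaw 30.91 tilt [0.0026 0.0011] F [ 0.42  1.19 -0.28] M [ 0.015 -0.028 -0.011] g 0.597 j [-0.3   0.28 -0.01  2.02  0.    0.85 -1.34]
tilt rotvec tool [ 0.    -0.003 -0.   ]
1 rows rz -0.002 dp [[-0.14,-0.1,3.08]]
tilt [ 0.0026  0.0011 -1.    ]
```

```bash
python3 -m crank '{"dp":[[-0.1,-0.1,2.1],[0,0,0.7],[0,0,0]],"rotation":[[0,-0.003,0],[0,0,0],[0,0,0]],"claw":[0.4,0.4,0.4]}' >/dev/null; python3 -c "
from h import *
rep();tiltfix();plan(.4905,.1097,.075,31)"
```

```text
t 39.75 p [492.4 108.6  74.8] yaw 30.68 tilt [-0.0002 -0.0016] F [ 0.57 -0.16 -0.69] M [-0.061 -0.004  0.013] g 0.598 j [-0.3   0.33 -0.01  2.04  0.    0.78 -1.34]
tilt rotvec tool [ 0.001  0.001 -0.   ]
1 rows rz -0.006 dp [[-0.1,-0.19,-0.02]]
tilt [-2.0e-04 -1.6e-03 -1.0e+00]
```

```bash
python3 -m crank '{"dp":[[-0.1,-0.2,0],[0,0,0],[0,0,0],[0,0,0],[0,0,0]],"rotation":[[0,0,-0.006],[0,0,0],[0,0,0],[0,0,0],[0,0,0]],"claw":[0.4,1,1,1,1]}' 50 >/dev/null; python3 -c "
from h import *
rep()"
python3 -m crank '{"dp":[[0,0,0.01]],"rotation":[[0,0,0.05]],"claw":[1]}' >/dev/null; python3 q.py
python3 -m crank '{"dp":[[0,0,0.01]],"rotation":[[0,0,0.05]],"claw":[1]}' >/dev/null; python3 q.py
python3 -m crank '{"dp":[[0,0,0.01]],"rotation":[[0,0,0.05]],"claw":[1]}' >/dev/null; python3 q.py
python3 -m crank '{"dp":[[0,0,0.01]],"rotation":[[0,0,0.05]],"claw":[1]}' >/dev/null; python3 q.py
python3 -m crank '{"dp":[[0,0,0.01]],"rotation":[[0,0,0.05]],"claw":[1]}' >/dev/null; python3 q.py
```

```text
t 40.25 p [491.3 111.   75.9] yaw 30.98 tilt [0.0005 0.0004] F [ 0.2   0.02 -2.9 ] M [-0.176 -0.148  0.011] g 0.106 j [-0.3   0.32 -0.01  2.04  0.    0.78 -1.34]
   t 40.35 p [491.3 110.9  75.8] yaw 28.09 Mz 0.114 tau7 0.4308 F [ 0.8  0.9 -2.5]
   t 40.45 p [491.3 110.8  75.8] yaw 25.14 Mz 0.115 tau7 0.27 F [-0.3  0.1 -1.5]
   t 40.55 p [491.4 110.8  75.7] yaw 22.2 Mz 0.138 tau7 0.2549 F [-0.6  1.  -0.7]
   t 40.65 p [491.4 110.8  75.6] yaw 19.26 Mz 0.139 tau7 0.2386 F [-0.8  0.6 -1.9]
   t 40.75 p [491.4 110.8  75.5] yaw 16.33 Mz 0.264 tau7 0.2234 F [-0.4  1.3 -1.5]
```

```bash
python3 -m crank '{"dp":[[0,0,0.01],[0,0,0.01],[0,0,0.01],[0,0,0.01]],"rotation":[[0,0,0.05],[0,0,0.05],[0,0,0.05],[0,0,0.05]],"claw":[1,1,1,1]}' >/dev/null; python3 q.py
python3 -m crank '{"dp":[[0,0,0.01]],"rotation":[[0,0,0.05]],"claw":[1]}' >/dev/null; python3 q.py
python3 -m crank '{"dp":[[0,0,0.01]],"rotation":[[0,0,0.05]],"claw":[1]}' >/dev/null; python3 q.py
python3 -m crank '{"dp":[[0,0,0.01]],"rotation":[[0,0,0.05]],"claw":[1]}' >/dev/null; python3 q.py
python3 -m crank '{"dp":[[0,0,0.01]],"rotation":[[0,0,0.05]],"claw":[1]}' >/dev/null; python3 q.py
```

```text
t 41.15 p [491.4 110.7  75.2] yaw 4.63 Mz 0.251 tau7 0.1597 F [-0.7  0.  -1.4]
   t 41.25 p [491.3 110.7  75.1] yaw 1.72 Mz 0.227 tau7 0.145 F [ 0.   1.2 -0.7]
   t 41.35 p [491.4 110.7  75.1] yaw -1.19 Mz 0.301 tau7 0.13 F [-0.7  0.5 -0.7]
   t 41.45 p [491.4 110.6  75. ] yaw -4.09 Mz 0.254 tau7 0.1155 F [-0.2  1.1 -0.8]
   t 41.55 p [491.3 110.6  74.9] yaw -6.99 Mz 0.279 tau7 0.0997 F [-0.1 -0.1 -1. ]
```

```bash
python3 -m crank '{"dp":[[0,0,0.01]],"rotation":[[0,0,0.05]],"claw":[1]}' >/dev/null; python3 q.py
python3 -m crank '{"dp":[[0,0,0.01]],"rotation":[[0,0,0.05]],"claw":[1]}' >/dev/null; python3 q.py
python3 -m crank '{"dp":[[0,0,0.01]],"rotation":[[0,0,0.03]],"claw":[1]}' >/dev/null; python3 q.py
python3 -m crank '{"dp":[[0,0,0],[0,0,0],[0,0,-2],[0,0,-2.5],[0,0,-0.5]],"rotation":[[0,0,0],[0,0,0],[0,0,0],[0,0,0],[0,0,0]],"claw":[0.4,0.4,0.4,0.4,0.4]}' >/dev/null; python3 -c "
from h import *
rep();tiltfix()
im,d=cams.capture('side');platen('side',im,d)"
```

```text
t 41.65 p [491.3 110.6  74.9] yaw -9.89 Mz 0.354 tau7 0.0852 F [-0.3  0.3 -1.7]
   t 41.75 p [491.3 110.6  74.8] yaw -12.78 Mz 0.237 tau7 0.0703 F [ 0.4  0.  -1.6]
   t 41.85 p [491.3 110.6  74.7] yaw -14.52 Mz 0.288 tau7 -0.1504 F [-0.   0.5 -0.6]
t 42.35 p [491.5 109.5 125.9] yaw -14.54 tilt [ 0.0049 -0.0055] F [ 0.69  0.76 -0.24] M [ 0.022 -0.057  0.004] g 0.599 j [-0.45  0.25  0.16  2.   -0.04  0.89 -2.09]
tilt rotvec tool [ 0.004 -0.006  0.   ]
side platen slope x,y mrad [1.52 2.88] z mm 56.8 n 3028 rms 1.49
```

```bash
python3 -m crank '{"dp":[[0,0,-4],[0,0,-4],[0,3,-2],[0,4,0],[0,4,0],[0,4,0],[0,4,0],[0,3,0],[0,1,0],[0,0,0],[0,0,0]],"rotation":[[0,0,0],[0,0,0],[0,0,0],[0,0,0],[0,0,0],[0,0,0],[0,0,0],[0,0,0],[0,0,0],[0,0,0],[0,0,0]],"claw":[0,0,0,0,0,0,0,0,0,0,0]}' >/dev/null; python3 -c "
from h import *
rep()
for n in ('side','side','top','top'):
    im,d=cams.capture(n);platen(n,im,d);cv2.imwrite('pics/%s9.png'%n,im)"
```

```text
t 43.5 p [ 429.7 -119.   223.3] yaw -14.25 tilt [-0.002  -0.0067] F [0.32 0.63 0.05] M [ 0.006  0.034 -0.026] g 1.004 j [-0.2   0.03  0.38  2.02 -0.01  1.1  -1.64]
side platen slope x,y mrad [-0.43  1.66] z mm 56.87 n 3631 rms 1.48
side platen slope x,y mrad [0.45 0.54] z mm 56.9 n 3632 rms 1.51
top platen slope x,y mrad [-1.06  0.32] z mm 57.85 n 4535 rms 1.57
top platen slope x,y mrad [ 0.1  -0.32] z mm 57.85 n 4545 rms 1.58
```

```bash
python3 -c "
import cv2,numpy as np
a=cv2.imread('pics/top9.png');b=cv2.imread('pics/side9.png')
cv2.imwrite('pics/fin.png',cv2.resize(np.hstack([a,b]),(800,300)))"
```

```text
(no output)
```

View pics/fin.png

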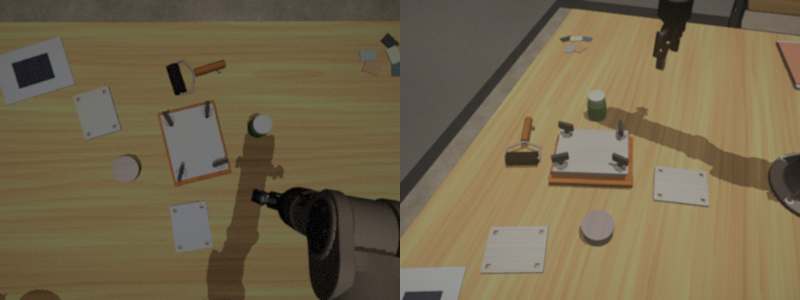

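The arm is clear, with the gripper at (270,198) in the left half. The platen is level with all four bars turned, and the jar (260,125), tin (126,168) and brayer (176,78) are where they started. Handing in.

```bash
python3 -c "
from plant import order
print(order.hand_in())"
```

```text
the job is handed in; nothing more can be done
None
```

The press is closed and handed in at about 44 s. All four screws bit lightly first, then I tightened c and a, and after them b and d. Loads below come from the wrist torque, so they carry about 15 % plus sensor noise.

| Screw | Turn past its first bite | Estimated load at the end of its own tightening |
|---|---|---|
| a | 47° | about 24 N |
| b | 41° | about 27 N |
| c | 46° | about 27 N |
| d | 45.5° | about 25 N |

**Last checks:** the platen slope was within about 1–2 mrad in both cameras, the same as at the start within noise. The arm was clear of everything, and by eye the jar, tin and roller had not moved.

**What was off or not certain:**
- **Screw b's bite:** my first method of feeling for it was poor. I ran b in too far, to roughly 10–13 N, and the platen dipped about 3 mrad towards it. I backed b off about 15° before going on; the platen was level again once all four were biting. Its bite probably stayed a little high, at about 8–12 N against the 3–10 N asked. That is why I gave it less turn.
- **Torque readings:** the held-torque readings disagreed with the readings taken while turning. I relied on the turning torque and on the angle at which each screw touched.
- **Screws a and c:** I did not measure them again after tightening b and d. I estimate they eased by about 1 N.
- **Platen slope:** one reading taken with the arm in the way showed about 3 mrad. It was gone once the arm was clear.

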